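# Load a sample tube into the bench rotator

## Robot

A 7-joint arm with a two-finger parallel gripper is mounted at the origin on a cart in front of the work surface, level with it; the furniture and walls round the work are solid. World frame = base frame: x ahead of the robot, y to its left, z up, the work surface at z = 0. Lengths are in m, angles in rad, forces in N, time in s.
With the tool pointing down it reaches from about 0.425 to 0.875 m from the base axis. Payload 4.7 kg.
Tool frame: the origin (TCP) lies between the finger pads; the fingertips stand 17 mm ahead of it and the grasp point (between the pads) lies 2 mm behind it (bot.finger_overhang is the distance from the TCP to the fingertips, in m); z points along the fingers, y is the direction in which the jaws open and shut (so a half turn about z gives the same grasp; the last joint's range is limited). The gripper opens to 87 mm and grips with 3 to 60 N. Pads are 19 mm wide; open, the fingers measure 117 mm over their backs; the gripper's body (75 mm by 190 mm) begins 51 mm behind the grasp point.
Start: joints at [1.301, 0.321, -0.07, 1.45, 0.023, 1.371, -0.057], TCP at [0.182, -0.624, 0.24] pointing down, gripper open.
Joint ranges: [-2.86, 2.86], [-0.3, 2.09], [-1.38, 1.24], [0.06, 2.45], [-1.56, 4.7], [0.09, 2.05], [-2.69, 2.69]. Speed limits (rad/s): [2.57, 2.57, 3.14, 3.14, 3.14, 3.14, 3.14].

## Interface

Orientations are given as a rotation vector (axis times angle).
In Python, from plant import bot, vision gives the robot as it stands.
- The arm moves only by the tool carry_out, never from a script. Its argument "series" is a list of rows, each an object with "slide": the shift along the tool's x, y, z in m, a list of three; "rot": the turn, a rotation vector about the tool's x, y, z in degrees, a list of three; "hand": the finger opening in m, from 0 to 0.087. In form: [{"slide": [tx, ty, tz], "rot": [rx, ry, rz], "hand": hand}, ...]. A call has 1 to 10 rows; each row shifts and turns the commanded pose from where the row before left it, along the tool's axes as they then stand; what a row does not reach is not made up. A row lasts 1/8 s, in which the tool goes at most 62.5 mm and 10.7 degrees, less where a joint would pass 70% of its speed; a pose out of reach is approached as far as the arm can. A call is refused whole if a number of a shift passes 0.0625 or a number of a turn 10.7, either way. A call with a gripper value outside its range is refused whole. The fingers move at their own pace and stop on an object; "newtons" is the grip in N (left out, the last holds). Time passes only in rows, so rows that do not move let the fingers close. It gives the time, the measured TCP pose, the force and the opening at its end, in the units of the state.
- bot.read_state(): the state, without advancing time (a new reading comes with each control period).
- vision.camera(name): name is "side" or "top"; returns a dict with "image" (420x560x3 uint8, blue, green, red), "range_z" (420x560 float32, m along the optical axis (not along the pixel's ray), 0 where there is no reading), "mtx" (3x3 intrinsics, pixels), "camera_from_world" (4x4, takes a point from world to camera coordinates). Camera axes: x right, y up, looking along -z (the intrinsics and any distortion apply to the point x, -y, -z); pixel columns grow to the right and rows downward; lengths in m; the calibration is good to about 2 mm. A picture is of the moment at which its call begins.
- bot.close_job(): hands the job in, once; it reports no verdict.
The state is a dict: "time_s": time; "q": joint angles; "qvel": joint speeds; "effort": joint torques, N m; "tool_pos": TCP position; "tcp_rot": TCP orientation; "force": force on the tool from outside, world axes, zero at the start; "ft_torque": the same for the moment, N m; "finger_gap": opening from 0.0 (shut) to 1.0 (fully open).
Only numpy, scipy, OpenCV 4.12 (cv2) and the standard library are available. Lean on these libraries where they do the work, as an engineer would, in place of code of your own. Each camera call takes 0.05 s, during which the arm holds its last target.

## Task

Load the blue-capped tube from the blue tray into the empty upper clip of the tube rotator: lay it across the clip, centred, cap on the same side as that of the balance tube in the lower clip, and push it down square to the slanted paddle, past the sprung green jaw, until it sits fully home in the fork and the jaw has snapped back over it. Then take the wire bail by its red grip and swing it over the tube until it rests in its catch. Leave the other tube, the timer and the marker where they are.

Things in the scene. Friction and masses are not known exactly. Their poses are not given: they have to be found in the camera images.
- rotor: aluminium paddle of the rotator (does not turn), face slanted 30 deg towards the robot. Origin on the top face; own x up the slope, own y along the lying tubes, own z the face's normal. Face from x = -98 to +58, y = -80 to +80 mm. Empty clip at x = +36 mm; at x = -52 mm a clip with a fixed orange-capped balance tube (cap towards -y) under a closed bail, all under 62 mm high
- clip_seat (a point): middle of a seated tube's axis: in the empty clip, 34 mm over the face, axes as rotor, tube along y. Two saddles, 8 mm wide, at y = +-24 mm; fixed black jaw on the +x side, sprung green claw on the -x side, both 60 mm over the face, mouth 26 mm wide. Push along -z; jaw gives way over the last 20 mm (about 10 N). Between the saddles nothing is higher than 9 mm over the face
- jaw (a joint): hinge of the sprung green claw pair, rad: 0 closed, about 0.15 while a tube passes; a spring closes it
- bail (a joint): hinge of the open wire bail (the empty clip's), rad: 0 closed, cross bar in its catch down-slope of the tube; grows as it swings over the tube to the up-slope side, limit 2.7. Stiff: stays where it is left. Its legs, at y = +-40 mm of the rotor, pass 10 mm over a seated tube
- bail_hinge (a point): middle of the bail's hinge line (along the rotor's y): 22 mm up-slope of clip_seat, 10 mm over the face; axes as rotor
- bail_grip (a point): centre of the bail's red grip sleeve, 10 mm diameter, 44 mm long along the rotor's y, 63 mm from the hinge line. Closed, it lies 38 mm down-slope of clip_seat, 30 mm over the face, between two black catch posts at y = +-31 mm (7 mm wide)
- sample_mid (a point): middle of the blue-capped tube, on its axis; own y along the tube towards the tapered tip. Tube 119 mm long, body 16.6 mm diameter, 20 g
- sample_cap (a point): middle of the tube's blue cap, 53.5 mm from sample_mid; cap 20 mm wide, 13 mm long
- tray: blue tray (fixed), 118 mm (own x) by 78 mm (own y), origin on the bench under its centre, floor 6 mm thick. Two tube rests at own x = +-37.5 mm: a tube lies along own y, axis 34 mm above the bench, on posts at own y = +-24 mm (7 mm wide, 35 mm high)
- spare: orange-capped tube of the same size in the tray's other rest; origin at its middle on the axis, own y towards the tip. Leave it there
- timer: small white timer, 60 x 64 x 20 mm, origin under its centre; bystander
- marker: felt marker with black cap, 13 x 134 x 15 mm along own y, origin under its centre; bystander

How it is judged:
By the outcome, as a careful person would: the job done as asked, in the order asked, and still so for the second after the job is handed in, with the robot touching nothing.
It also fails if it takes over 54 s, if anything falls off the work surface, if the arm or the gripper's body presses on something with over 40 N, if the wrist force passes 120 N, or if a joint passes its speed limit or range.

## Working session

There is one attempt and no reset: what is moved stays moved. The work goes in short steps, Python scripts to look and compute and a tool call to move; the robot and the scene stay as the last step left them, time stands still between calls to the robot, and variables do not carry over. Pictures are saved under pics/ and viewed, and the job is handed in when it is done.

Besides the shell and the picture viewer there is one more tool, called after ">>>" by a JSON object that holds its "fn" and its "kwargs". carry_out: Moves the arm, as the interface text tells. Its arguments: {"type":"object","properties":{"series":{"type":"array","items":{"type":"object","properties":{"slide":{"type":"array","items":{"type":"number"}},"rot":{"type":"array","items":{"type":"number"}},"hand":{"type":"number"}}}},"newtons":{"type":"number"}},"required":["series"]}

```bash
ls; mkdir -p pics
python3 - <<'E'
from plant import bot, vision
import cv2,numpy as np
print(bot.read_state())
for n in("side","top"):
    c=vision.camera(n); cv2.imwrite(f"pics/{n}0.png",c["image"]); print(n,c["mtx"],c["camera_from_world"],[k for k in c], (c["range_z"]>0).mean())
    np.savez(f"{n}0.npz",**{k:c[k] for k in("image","range_z","mtx","camera_from_world")})
E
```

```text
pics
{'time_s': 0.0, 'q': array([ 1.30106965,  0.32181154, -0.07007784,  1.45168559,  0.02263558,
        1.37082998, -0.05689899]), 'qvel': array([ 7.54842147e-04, -6.76890358e-05, -5.89363362e-04,  1.36328987e-03,
        6.06849192e-04, -2.27052842e-04, -2.45035301e-04]), 'effort': array([ 9.90130320e-05, -4.91294324e+01, -4.03678771e-01, -3.12527704e+01,
       -6.37904811e-02,  4.37673542e-02,  1.56716665e-04]), 'tool_pos': array([ 0.18180656, -0.62349621,  0.23846359]), 'tcp_rot': array([-3.10811887e+00, -4.44119963e-01,  6.46022772e-04]), 'force': array([ 0.19130199, -0.09144726,  1.37296935]), 'ft_torque': array([-0.00271006,  0.01914696,  0.00034878]), 'finger_gap': 1.002010528206684}
side [[384.04918945   0.         278.15945355]
 [  0.         384.04918945 205.01599345]
 [  0.           0.           1.        ]] [[-9.83436013e-01 -1.81254669e-01  5.93857872e-04  5.25190545e-01]
 [ 8.06911799e-02 -4.34868787e-01  8.96871268e-01 -2.51240223e-01]
 [-1.62303855e-01  8.82063423e-01  4.42291279e-01 -6.22797352e-01]
 [ 0.00000000e+00  0.00000000e+00  0.00000000e+00  1.00000000e+00]] ['image', 'range_z', 'mtx', 'camera_from_world'] 0.9739583333333334
top [[454.64352508   0.         276.64494536]
 [  0.         454.64352508 207.86713166]
 [  0.           0.           1.        ]] [[ 0.0840659  -0.99645713  0.00247206 -0.27929352]
 [ 0.97035959  0.08242777  0.22717378 -0.5550187 ]
 [-0.2265727  -0.01669878  0.9738511  -0.94030197]
 [ 0.          0.          0.          1.        ]] ['image', 'range_z', 'mtx', 'camera_from_world'] 0.995922619047619
```

View pics/side0.png

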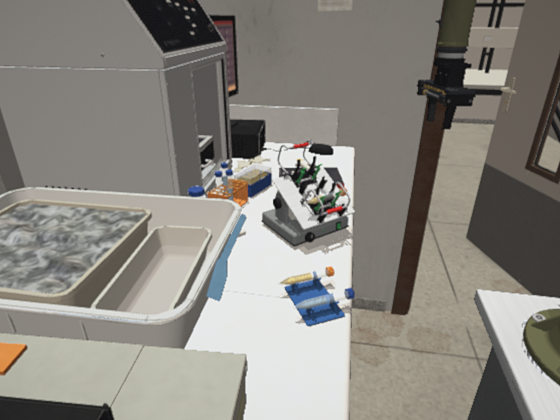

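View pics/top0.png

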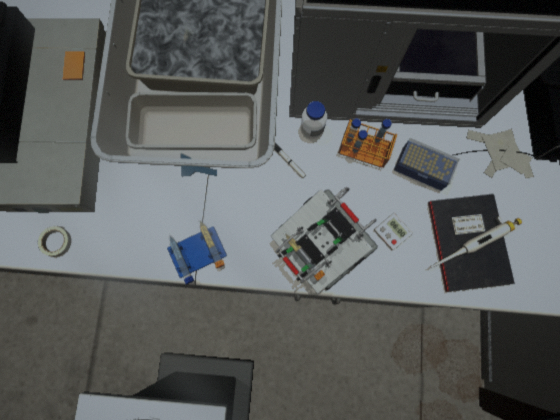

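```bash
cat > h.py <<'E'
import numpy as np, cv2
from scipy.spatial.transform import Rotation as R
def load(f):
    d=np.load(f); return {k:d[k] for k in d.files}
def snap(n,f):
    from plant import vision
    c=vision.camera(n); np.savez(f"{f}.npz",**{k:c[k] for k in("image","range_z","mtx","camera_from_world")}); return c
def ray(c,u,v):
    K=c["mtx"];M=c["camera_from_world"]
    d=np.array([(u-K[0,2])/K[0,0],-(v-K[1,2])/K[1,1],-1.0])
    return -M[:3,:3].T@M[:3,3], M[:3,:3].T@d
def pt(c,u,v,z=None):  # by depth
    o,d=ray(c,u,v)
    return o+d*(c["range_z"][int(round(v)),int(round(u))] if z is None else z)
def onz(c,u,v,h):
    o,d=ray(c,u,v); return o+d*(h-o[2])/d[2]
def proj(c,P):
    M=c["camera_from_world"];p=M[:3,:3]@np.asarray(P)+M[:3,3];K=c["mtx"]
    return np.array([K[0,2]+K[0,0]*p[0]/-p[2],K[1,2]-K[1,1]*p[1]/-p[2]])
def tri(c1,p1,c2,p2):
    A=[];b=[]
    for c,p in((c1,p1),(c2,p2)):
        o,d=ray(c,*p);d=d/np.linalg.norm(d);Q=np.eye(3)-np.outer(d,d);A.append(Q);b.append(Q@o)
    return np.linalg.lstsq(np.vstack(A),np.hstack(b),rcond=None)[0]
def cloud(c):
    h,w=c["range_z"].shape;u,v=np.meshgrid(np.arange(w),np.arange(h));K=c["mtx"];M=c["camera_from_world"]
    z=c["range_z"];P=np.stack([(u-K[0,2])/K[0,0]*z,-(v-K[1,2])/K[1,1]*z,-z],-1)
    return (P-M[:3,3])@M[:3,:3]
def crop(c,x0,y0,x1,y1,s,f):
    cv2.imwrite(f,cv2.resize(c["image"][y0:y1,x0:x1],None,fx=s,fy=s,interpolation=cv2.INTER_CUBIC))
E
python3 - <<'E'
from h import *
s=load("side0.npz");t=load("top0.npz")
crop(t,260,180,390,310,6 and 4.6,"pics/t1.png")
crop(t,155,215,245,290,6.5,"pics/t2.png")
crop(s,255,130,365,245,5,"pics/s1.png")
crop(s,265,255,365,330,7,"pics/s2.png")
E
```

```text
(no output)
```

View pics/t1.png

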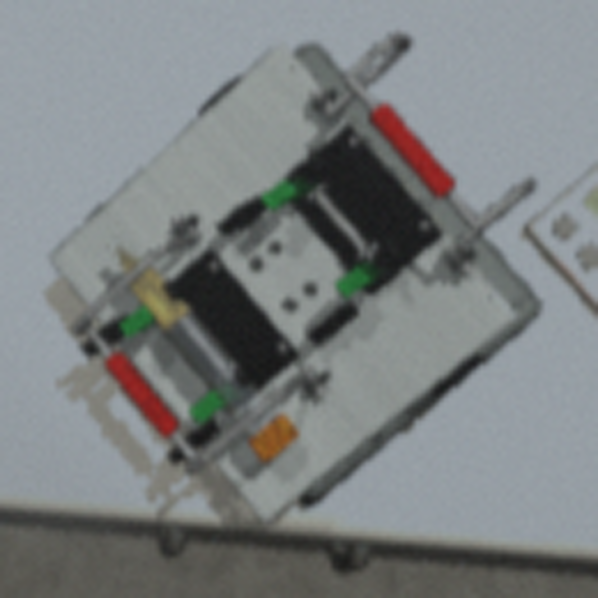

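View pics/s1.png

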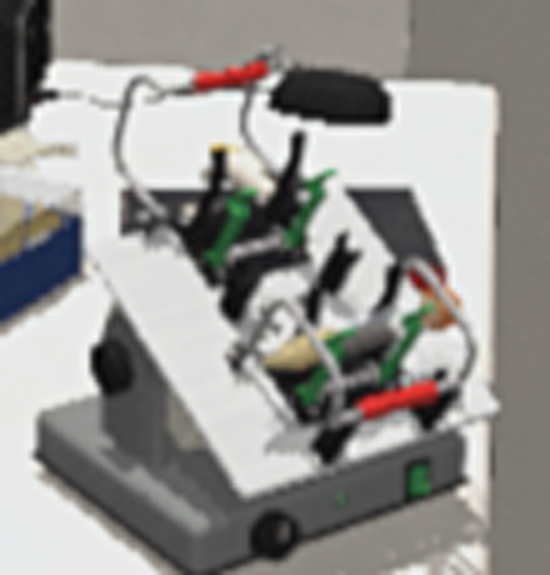

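View pics/t2.png

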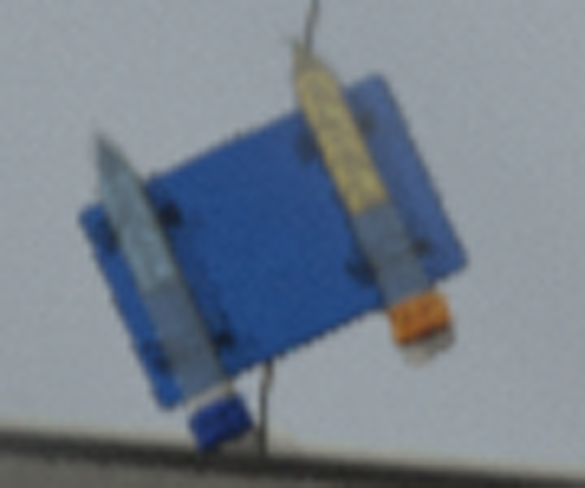

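View pics/s2.png

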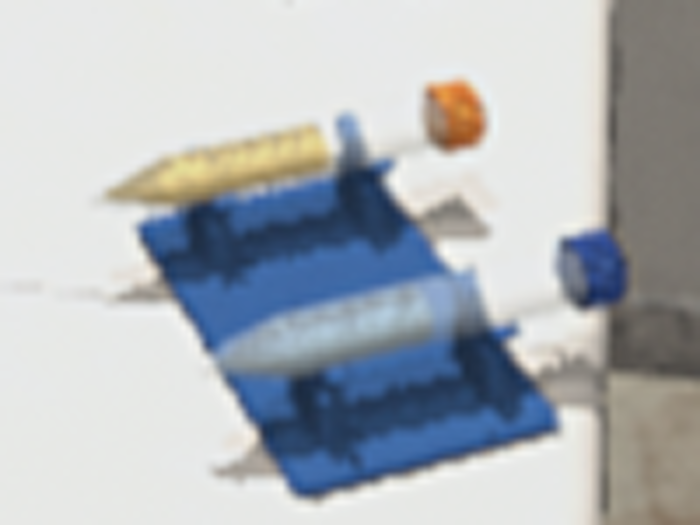

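Run:
```python
from h import *
np.set_printoptions(precision=4,suppress=True)
s=load("side0.npz");t=load("top0.npz")
def blobs(c,lo,hi,box,mn=6):
    hsv=cv2.cvtColor(c["image"],cv2.COLOR_BGR2HSV); m=cv2.inRange(hsv,np.array(lo),np.array(hi))
    k=np.zeros_like(m);k[box[1]:box[3],box[0]:box[2]]=1;m=m*k
    n,l,st,ce=cv2.connectedComponentsWithStats(m)
    P=cloud(c)
    for i in range(1,n):
        if st[i,4]>=mn:
            q=P[l==i]; q=q[np.isfinite(q).all(1)]
            print("  ",ce[i],st[i,4],"bbox",st[i,:4],"med",np.median(q,0))
for nm,c,bt,br in(("top",t,(155,215,250,300),(260,170,400,310)),("side",s,(265,255,365,330),(255,130,365,245))):
    print(nm,"blue(dark)");blobs(c,(110,150,30),(130,255,200),bt)
    print(nm,"orange tray");blobs(c,(5,150,100),(18,255,255),bt)
    print(nm,"red rotor");blobs(c,(0,150,100),(4,255,255),br);blobs(c,(174,150,100),(180,255,255),br)
    print(nm,"orange rotor");blobs(c,(6,140,80),(18,255,255),br)
    print(nm,"green");blobs(c,(55,120,50),(80,255,255),br)
# plane fit rotor from both clouds: candidate whitish pixels at range
for nm,c,px in(("top",t,[(306,262),(285,225),(300,212),(330,240),(352,260),(345,270),(367,250)]),("side",s,[(287,195),(300,215),(310,185)])):
    for u,v in px: print(nm,u,v,pt(c,u,v),c["image"][v,u])
```

```text
top blue(dark)
   [188.3714 279.4857] 35 bbox [185 277   8   7] med [ 0.4062 -0.0524  0.0419]
top orange tray
   [218.8387 263.4516] 31 bbox [216 261   7   6] med [ 0.4466 -0.1148  0.0423]
top red rotor
   [348.9888 212.2584] 89 bbox [341 203  17  19] med [ 0.5441 -0.3689  0.2189]
   [393.6667 241.8889] 9 bbox [392 241   4   3] med [ 0.5308 -0.5037  0.0141]
   [290.3506 265.1299] 77 bbox [284 257  14  17] med [ 0.4498 -0.2702  0.0993]
top orange rotor
   [318.913 275.   ] 46 bbox [315 271   9   9] med [ 0.4316 -0.3285  0.1254]
top green
   [320.88 221.92] 25 bbox [317 220   9   5] med [ 0.5299 -0.3215  0.175 ]
   [337.1154 240.1538] 26 bbox [334 238   7   6] med [ 0.4973 -0.3549  0.1742]
   [289.04 249.56] 25 bbox [286 247   7   6] med [ 0.4769 -0.2647  0.1317]
   [304.7143 267.9524] 21 bbox [302 265   6   6] med [ 0.4432 -0.2993  0.1302]
side blue(dark)
   [350.5814 293.    ] 43 bbox [348 289   6   9] med [ 0.4056 -0.0469  0.0391]
side orange tray
   [330.2703 270.8378] 37 bbox [327 267   7   9] med [ 0.4475 -0.1098  0.0394]
side red rotor
   [301.     144.8462] 39 bbox [294 142  14
[... 579 characters left out ...]
 [ 0.4574 -0.3075  0.0938]
   [316.55 207.35] 20 bbox [314 204   6   7] med [ 0.4928 -0.2762  0.0926]
   [338.1053 225.6316] 19 bbox [337 223   4   6] med [ 0.4402 -0.3278  0.0225]
top 306 262 [ 0.4557 -0.3009  0.1255] [73 72 68]
top 285 225 [ 0.5353 -0.2528  0.0868] [151 153 147]
top 300 212 [ 0.5611 -0.2819  0.1105] [154 155 148]
top 330 240 [ 0.5062 -0.3476  0.1156] [144 146 140]
top 352 260 [ 0.4685 -0.3943  0.1182] [147 148 143]
top 345 270 [ 0.4481 -0.3824  0.109 ] [118 120 114]
top 367 250 [ 0.488  -0.4196  0.1411] [149 151 145]
side 287 195 [ 0.5665 -0.2927  0.1141] [221 223 222]
side 300 215 [ 0.5293 -0.2558  0.0824] [219 221 220]
side 310 185 [ 0.5179 -0.3542  0.118 ] [226 228 227]
```

```bash
cat >> h.py <<'E'
def rotorfit(cs):
    P=[]
    for c,box in cs:
        q=cloud(c); im=c["image"]; m=np.zeros(im.shape[:2],bool); m[box[1]:box[3],box[0]:box[2]]=1
        m&=(c["range_z"]>0)
        q=q[m]; P.append(q)
    return P
E
python3 - <<'E'
from h import *
np.set_printoptions(precision=4,suppress=True)
s=load("side0.npz");t=load("top0.npz")
PP=rotorfit([(t,(262,180,390,300)),(s,(260,130,362,240))])
rng=np.random.default_rng(0)
for nm,P in zip(("top","side","both"),PP+[np.vstack(PP)]):
    P=P[(P[:,2]>0.05)&(P[:,2]<0.2)]
    best=0
    for _ in range(3000):
        a=P[rng.choice(len(P),3,False)];n=np.cross(a[1]-a[0],a[2]-a[0]);l=np.linalg.norm(n)
        if l<1e-6: continue
        n/=l; n*=np.sign(n[2])
        if not 0.8<n[2]<0.92: continue
        k=(abs((P-a[0])@n)<0.002).sum()
        if k>best: best=k;bn=n;b0=a[0]
    for _ in range(5):
        I=P[abs((P-b0)@bn)<0.0025]; b0=I.mean(0);bn=np.linalg.svd(I-b0)[2][2];bn*=np.sign(bn[2])
    up=np.array([-bn[0],-bn[1]]);print(nm,len(P),len(I),"n",bn,"tilt",np.degrees(np.arccos(bn[2])),"upslope yaw",np.degrees(np.arctan2(up[1],up[0])),"z at .50,-.33:",b0[2]-(bn[0]*(.5-b0[0])+bn[1]*(-.33-b0[1]))/bn[2])
    ex=np.array([up[0],up[1],0]);ex/=np.linalg.norm(ex);ey=np.cross([0,0,1],ex);ex=np.cross(ey,bn)
    q=np.c_[(I-b0)@ex,(I-b0)@ey]*1000
    # keep dense ones
    r=cv2.minAreaRect(q.astype(np.float32));print(r, b0+ex*r[0][0]/1e3+ey*r[0][1]/1e3)
    print(np.percentile(q,[.3,1,99,99.7],axis=0))
E
```

```text
top 5731 3256 n [-0.3455  0.3622  0.8657] tilt 30.037777254699826 upslope yaw -46.35099783188933 z at .50,-.33: 0.10547437114775814
((-4.366950988769531, 1.5363082885742188), (156.1238555908203, 159.9009246826172), 0.16272985935211182) [ 0.5029 -0.3251  0.1046]
[[-81.226  -77.9312]
 [-80.0798 -77.0591]
 [ 72.1958  79.8081]
 [ 73.1966  80.6324]]
side 4096 1652 n [-0.347   0.3604  0.8659] tilt 30.01809169496366 upslope yaw -46.088429666454324 z at .50,-.33: 0.10293653699596123
((21.945716857910156, -16.775405883789062), (161.35000610351562, 190.6114044189453), 89.4229965209961) [ 0.5147 -0.3355  0.1111]
[[-72.4736 -96.6071]
 [-71.9982 -95.0691]
 [ 80.266   61.9349]
 [ 82.8029  62.4921]]
both 9827 4599 n [-0.344   0.3669  0.8643] tilt 30.19678596705884 upslope yaw -46.846201131198555 z at .50,-.33: 0.10467940041377712
((15.733047485351562, -3.8631744384765625), (191.2604217529297, 162.0189666748047), 0.6141075491905212) [ 0.5144 -0.3356  0.1128]
[[-79.18   -84.5051]
 [-78.006  -83.4288]
 [ 74.7638  73.9777]
 [ 75.775   74.8852]]
```

Run:
```python
from h import *
np.set_printoptions(precision=4,suppress=True)
s=load("side0.npz");t=load("top0.npz")
yaw=np.radians(-46.2);th=np.radians(30)
ex=np.array([np.cos(yaw)*np.cos(th),np.sin(yaw)*np.cos(th),np.sin(th)]);ey=np.array([-np.sin(yaw),np.cos(yaw),0]);ez=np.cross(ex,ey)
O=np.array([0.5029,-0.3251,0.1046])+.02*ex
print("O",O,ez)
np.savez("rotor.npz",O=O,Rm=np.c_[ex,ey,ez])
L=lambda x,y,z:O+(ex*x+ey*y+ez*z)/1e3
to=lambda p:(np.array(p)-O)@np.c_[ex,ey,ez]*1e3
print("closed grip",L(-90,0,30),"proj",proj(t,L(-90,0,30)),proj(s,L(-90,0,30)))
print("clip seat",L(36,0,34))
for n,p in dict(tg=[.4498,-.2702,.0993],sg=[.4536,-.2736,.0968],tUp=[ 0.5441,-0.3689,0.2189],sUp=[ 0.5447,-0.3669,0.2168],torange=[ 0.4316,-0.3285,0.1254],g1=[ 0.5299,-0.3215,0.175 ],g2=[ 0.4973,-0.3549,0.1742],g3=[ 0.4769,-0.2647,0.1317],g4=[ 0.4432,-0.2993,0.1302],sg1=[ 0.507,-0.3595,0.1477],sg2=[ 0.5378,-0.3231,0.1534]).items(): print(n,to(p))
print("tri closed grip",to(tri(t,(290.35,265.13),s,(333.8,209.4))))
print("tri open grip",to(tri(t,(348.99,212.26),s,(301,144.85))),tri(t,(348.99,212.26),s,(301,144.85)))
print("caps blue",tri(t,(188.37,279.49),s,(350.58,293)),"or",tri(t,(218.84,263.45),s,(330.27,270.84)))
# tray corner mask top
hsv=cv2.cvtColor(t["image"],cv2.COLOR_BGR2HSV);m=cv2.inRange(hsv,np.array((105,130,50)),np.array((122,255,255)));k=np.zeros_like(m);k[215:295,155:245]=255;m&=k
cv2.imwrite("pics/m.png",cv2.resize(m[215:295,155:245],None,fx=6,fy=6))
P=cloud(t);q=P[(m>0)];q=q[abs(q[:,2]-.006)<.006];print(len(q),np.median(q[:,2]))
r=cv2.minAreaRect((q[:,:2]*1000).astype(np.float32));print(r)
# tube points by height
B=P[215:295,155:245].reshape(-1,3);q=B[(B[:,2]>.036)&(B[:,2]<.05)]
print(len(q));
for sgn in (0,1):
    from scipy.spatial import KDTree
import sys
lab=(q[:,1]<-.085+ (q[:,0]-.45)*-.4)
for l in(0,1):
    w=q[lab==l];c=w.mean(0);v=np.linalg.svd(w-c)[2][0];v*=np.sign(v[0]);pr=(w-c)@v;print(len(w),c,v,np.degrees(np.arctan2(v[1],v[0])),pr.min(),pr.max(),w[:,2].max())
```

```text
O [ 0.5149 -0.3376  0.1146] [-0.3461  0.3609  0.866 ]
closed grip [ 0.4506 -0.2705  0.0956] proj [290.3018 264.8424] [334.6239 209.9745]
clip seat [ 0.5247 -0.3478  0.162 ]
tg [-88.7948  -0.3268  33.5988]
sg [-85.6418   0.0626  28.8917]
tUp [89.2236 -0.5793 68.922 ]
sUp [87.2831  1.238  67.6175]
torange [-50.213  -53.8148  41.4612]
g1 [29.1339 21.9792 52.9234]
g2 [ 30.0702 -24.6677  51.4591]
g3 [-59.7885  23.0397  54.2643]
g4 [-59.1116 -25.2318  52.1414]
sg1 [ 25.5098 -20.8505  23.4925]
sg2 [24.0694 26.5737 30.9059]
tri closed grip [-88.9722   0.3549  30.6342]
tri open grip [88.4598 -0.1967 66.4826] [ 0.5448 -0.369   0.2164]
caps blue [ 0.406  -0.0516  0.0351] or [ 0.4471 -0.1143  0.0353]
872 0.005387140321693837
((472.4549865722656, -55.38824462890625), (74.84542083740234, 112.48836517333984), 30.293350219726562)
650
517 [ 0.4682 -0.047   0.0399] [ 0.9027 -0.4303 -0.0055] -25.485088521637106 -0.06288100048755406 0.07228381527610864 0.04559765853257289
133 [ 0.4596 -0.108   0.0403] [ 0.8615  0.5063 -0.038 ] 30.443637522759815 -0.01992549796602199 0.025413288527155683 0.04573833679243632
```

View pics/m.png

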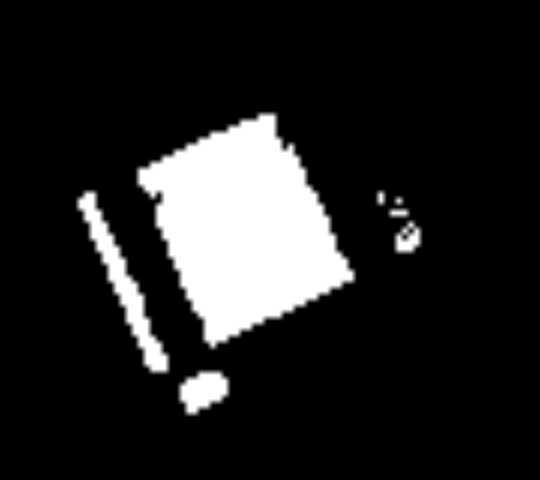

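Run:
```python
from h import *
np.set_printoptions(precision=4,suppress=True)
s=load("side0.npz");t=load("top0.npz")
tip=onz(t,170.2,236.2,.034);tip2=onz(t,200.7,221.5,.034)
cb=onz(t,188.37,279.49,.034+.004); co=onz(t,218.84,263.45,.038)
st=onz(s,265+215/7,255+360/7,.034);so=onz(s,265+105/7,255+195/7,.034)
print("tips",tip,st,"spare",tip2,so);
for a,b in((tip,cb),(tip2,co),(st,cb),(so,co)):
    d=a-b;print(np.degrees(np.arctan2(d[1],d[0])),np.linalg.norm(d[:2]))
d=tip2-co
# tube edge points from top cloud near blue tube, width profile
P=cloud(t)[215:295,155:245].reshape(-1,3)
for c0,a0 in((cb,tip),(co,tip2)):
    u=(a0-c0)[:2];u/=np.linalg.norm(u);n=np.array([-u[1],u[0]])
    q=(P[:,:2]-c0[:2]);al=q@u;of=q@n;k=(abs(of)<.013)&(P[:,2]>.033)&(P[:,2]<.05)&(al>.01)&(al<.085)
    p=np.polyfit(al[k],of[k],1);print(k.sum(),"slope deg",np.degrees(np.arctan(p[0])),"off",p[1]*1e3,"yaw",np.degrees(np.arctan2(u[1],u[0])+np.arctan(p[0])))
    for x in np.arange(-.01,.12,.01):
        k=(abs(of)<.015)&(P[:,2]>.03)&(abs(al-x)<.005)
        if k.sum(): print("%.3f"%x,k.sum(),of[k].mean()*1e3,of[k].min()*1e3,of[k].max()*1e3,P[k,2].max()*1e3)
```

```text
tips [0.4984 0.0015 0.034 ] [0.5017 0.0026 0.034 ] spare [ 0.5376 -0.0625  0.034 ] [ 0.5413 -0.0588  0.034 ]
30.190400115381895 0.10678786198153038
29.763439322329347 0.10489672594982528
29.79764249008151 0.11015571060852068
30.495105352908407 0.1099628240640653
257 slope deg 0.371489322751614 off -0.47637084026989385 yaw 30.56188943813351
-0.010 3 0.03213482433088501 -8.446825080251806 6.165769562778489 41.23780288588788
0.000 48 -0.7131320087309782 -9.846734426764618 10.254085603105093 45.597658532572886
0.010 35 -0.16348742882095163 -8.631245571191236 8.248718870450627 44.66590692217207
0.020 36 -0.5707268752427754 -8.029862579123575 8.994474261865467 44.33964524321979
0.030 44 0.06279996535384247 -13.712247062658639 14.57269523938082 43.95304360396874
0.040 36 -0.34760332185687626 -10.328330901810972 11.005955907026493 44.367928038469664
0.050 34 0.05613381465942826 -7.364610054531717 8.505916778238051 43.89249132563044
0.060 33 -0.3745752132817441 -7.241882193476161 7.953209496982329 43.32674792038855
0.070 33 -0.3630796738873177 -7.427526176703037 7.415192379144529 42.528319425
[... 820 characters left out ...]
13997652 45.73833679243632
0.040 33 -0.5509930030509147 -7.284056871209017 7.76759103935232 44.67540043501791
0.050 31 0.2706525515978044 -7.934374565207448 8.156577182109782 43.11741892474632
0.060 32 -0.6051385077320216 -7.658781041889807 7.433335120948223 43.542683776319635
0.070 37 0.43392628701900204 -12.640952468209447 12.54378194456493 43.279591118968995
0.080 41 0.053231272190913864 -13.260856716035358 14.44912323258205 43.68051180854936
0.090 28 0.350107119127975 -6.934041205229207 7.905735038293787 43.986947281797136
0.100 22 0.7190113915448756 -4.8027682683030894 6.490439154709119 43.22609499984325
0.110 8 0.9203279174531969 -2.1487719301528947 3.569280410463089 37.925976622176755
```

```bash
cat >> h.py <<'E'
ROT=lambda:np.load("rotor.npz")
def rotor_tool():   # tool R for pressing: z=-ez, x along +ey (tip side), y = z cross x
    r=ROT()["Rm"];z=-r[:,2];x=r[:,1];return np.c_[x,np.cross(z,x),z]
def down_tool(yawdeg):
    a=np.radians(yawdeg);x=np.array([np.cos(a),np.sin(a),0]);z=np.array([0,0,-1.]);return np.c_[x,np.cross(z,x),z]
def rl(x,y,z):
    d=ROT();return d["O"]+d["Rm"]@np.array([x,y,z])/1e3
def tl(p):
    d=ROT();return (np.asarray(p)-d["O"])@d["Rm"]*1e3
def goal(p=None,Rt=None):
    from plant import bot
    np.set_printoptions(precision=4,suppress=True)
    s=bot.read_state();Rc=R.from_rotvec(s["tcp_rot"])
    print("t",round(s["time_s"],2),"pos",s["tool_pos"],"rotor-frame TCP mm",tl(s["tool_pos"]).round(1),"F",s["force"].round(1),"gap mm",round(s["finger_gap"]*87,1),"q",s["q"].round(2))
    if p is not None: print("slide in present tool axes",Rc.inv().apply(np.asarray(p)-s["tool_pos"]))
    if Rt is not None:
        print("turn deg",np.degrees((Rc.inv()*R.from_matrix(Rt)).as_rotvec()))
        if p is not None: print("slide in final axes",R.from_matrix(Rt).inv().apply(np.asarray(p)-s["tool_pos"]))
    return s
E
python3 - <<'E'
from h import *
from plant import bot
print([a for a in dir(bot) if a[0]!='_'])
goal([.4523,-.0252,.20],down_tool(30.3))
E
```

```text
['MotionError', 'close_job', 'finger_overhang', 'read_state']
t 0.1 pos [ 0.1819 -0.6236  0.2386] rotor-frame TCP mm [  41.1 -438.3  119.4] F [-0.8  0.1 -0.3] gap mm 87.3 q [ 1.3   0.32 -0.07  1.45  0.02  1.37 -0.06]
slide in present tool axes [ 0.4272 -0.4986  0.0394]
turn deg [ -0.0982  -0.0076 -14.0325]
slide in final axes [ 0.5354 -0.3802  0.0386]
```

>>> {"fn": "carry_out", "kwargs": {"series": [{"slide": [0,0,-0.03],"rot": [0,0,-7],"hand": 0.05},{"slide": [0,0,-0.03],"rot": [0,0,-7],"hand": 0.05},{"slide": [0.041,-0.029,0],"rot": [0,0,0],"hand": 0.05},{"slide": [0.041,-0.029,0],"rot": [0,0,0],"hand": 0.05},{"slide": [0.041,-0.029,0],"rot": [0,0,0],"hand": 0.05},{"slide": [0.041,-0.029,0],"rot": [0,0,0],"hand": 0.05},{"slide": [0.041,-0.029,0],"rot": [0,0,0],"hand": 0.05},{"slide": [0.041,-0.029,0],"rot": [0,0,0],"hand": 0.05},{"slide": [0.041,-0.029,0],"rot": [0,0,0],"hand": 0.05},{"slide": [0.041,-0.029,0],"rot": [0,0,0],"hand": 0.05}]}}

```text
time_s: 1.35
tool_pos: [0.3487, -0.2566, 0.2993]
tcp_rot: [3.033, 0.82, -0.001]
force: [0.7, -0.4, 0.7]
finger_gap: 0.576
```

```bash
python3 -c "
from h import *
goal([.4523,-.0252,.10],down_tool(30.3))"
```

```text
t 1.35 pos [ 0.3487 -0.2566  0.2993] rotor-frame TCP mm [-57.9 -63.9 246.7] F [ 0.7 -0.4  0.7] gap mm 50.1 q [ 1.03 -0.16 -0.4   1.84 -0.06  1.45 -0.4 ]
slide in present tool axes [ 0.2062 -0.1477  0.1992]
turn deg [-0.0008  0.0199 -0.0393]
slide in final axes [ 0.2062 -0.1475  0.1993]
```

>>> {"fn": "carry_out", "kwargs": {"series": [{"slide": [0.041,-0.0295,0]},{"slide": [0.041,-0.0295,0]},{"slide": [0.041,-0.0295,0]},{"slide": [0.041,-0.0295,0]},{"slide": [0.042,-0.0295,0.02]},{"slide": [0,0,0.05]},{"slide": [0,0,0.05]},{"slide": [0,0,0.05]},{"slide": [0,0,0.03]},{"slide": [0,0,0]}]}}

```text
validation failed for argument at $.se...
```

```bash
python3 -c "
from h import *
goal([.4523,-.0252,.032],down_tool(30.3))
t=snap('top','t3');s=snap('side','s3')
crop(t,140,200,260,300,5,'pics/t3.png');crop(s,255,225,375,335,5,'pics/s3.png')"
```

```text
t 1.35 pos [ 0.3487 -0.2566  0.2993] rotor-frame TCP mm [-57.9 -63.9 246.7] F [ 0.7 -0.4  0.7] gap mm 50.1 q [ 1.03 -0.16 -0.4   1.84 -0.06  1.45 -0.4 ]
slide in present tool axes [ 0.2062 -0.1477  0.2672]
turn deg [-0.0008  0.0199 -0.0393]
slide in final axes [ 0.2062 -0.1475  0.2673]
```

View pics/t3.png

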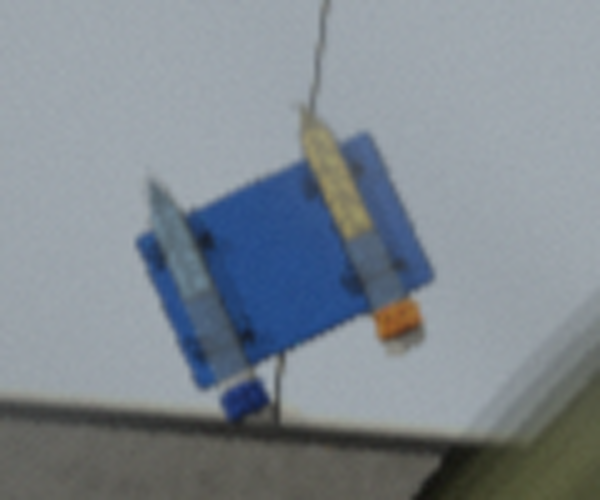

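View pics/s3.png

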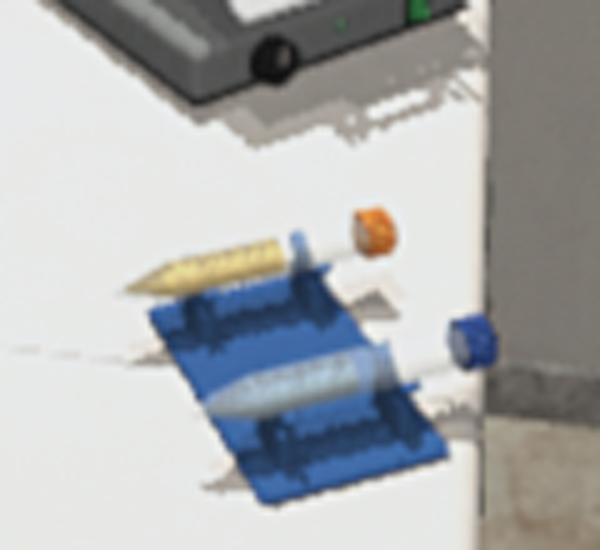

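The call was refused (every row needs all its fields), and the pictures show the tray unchanged; blue tube still in the left rest. Resending in full form.

>>> {"fn": "carry_out", "kwargs": {"series": [{"slide": [0.041,-0.0295,0],"rot": [0,0,0],"hand": 0.05},{"slide": [0.041,-0.0295,0],"rot": [0,0,0],"hand": 0.05},{"slide": [0.041,-0.0295,0],"rot": [0,0,0],"hand": 0.05},{"slide": [0.041,-0.0295,0],"rot": [0,0,0],"hand": 0.05},{"slide": [0.042,-0.0295,0.02],"rot": [0,0,0],"hand": 0.05},{"slide": [0,0,0.05],"rot": [0,0,0],"hand": 0.05},{"slide": [0,0,0.05],"rot": [0,0,0],"hand": 0.05},{"slide": [0,0,0.05],"rot": [0,0,0],"hand": 0.05},{"slide": [0,0,0.03],"rot": [0,0,0],"hand": 0.05},{"slide": [0,0,0],"rot": [0,0,0],"hand": 0.05}]}}

```text
time_s: 2.7
tool_pos: [0.4498, -0.0272, 0.0974]
tcp_rot: [-3.03, -0.819, 0.007]
force: [0.7, -0.2, 0.6]
finger_gap: 0.574
```

```bash
python3 -c "
from h import *
goal([.4523,-.0252,.032],down_tool(30.3))
t=snap('top','t3');s=snap('side','s3')
crop(t,140,200,260,300,5,'pics/t4.png');crop(s,255,225,375,335,5,'pics/s4.png')"
```

```text
t 2.7 pos [ 0.4498 -0.0272  0.0974] rotor-frame TCP mm [-241.7  167.8  119.6] F [ 0.7 -0.2  0.6] gap mm 49.9 q [ 0.8   0.08 -0.82  2.07  0.06  1.03 -1.09]
slide in present tool axes [ 0.0035 -0.0002  0.0654]
turn deg [-0.2474  0.2135 -0.0391]
slide in final axes [ 0.0032 -0.0005  0.0654]
```

View pics/t4.png

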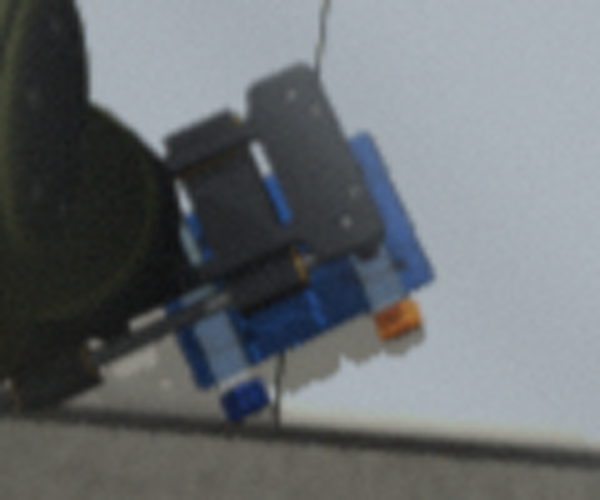

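View pics/s4.png

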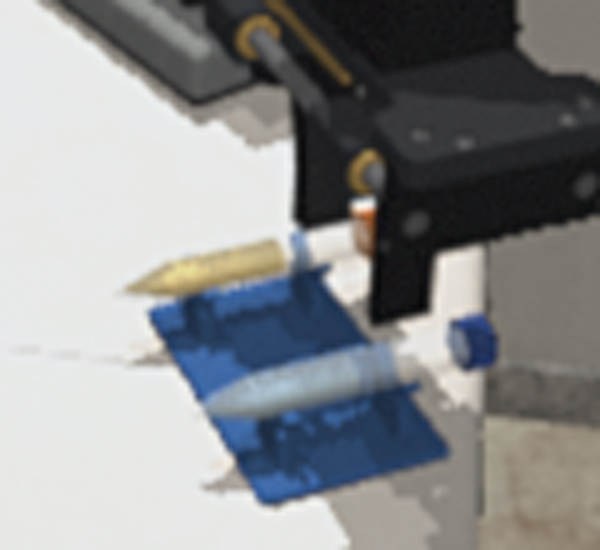

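>>> {"fn": "carry_out", "kwargs": {"series": [{"slide": [0.002,0,0.025],"rot": [0,0,0],"hand": 0.05},{"slide": [0.0015,0,0.025],"rot": [0,0,0],"hand": 0.05},{"slide": [0,0,0.015],"rot": [0,0,0],"hand": 0.05},{"slide": [0,0,0],"rot": [0,0,0],"hand": 0.05},{"slide": [0,0,0],"rot": [0,0,0],"hand": 0.05}]}}

```text
time_s: 3.42
tool_pos: [0.4559, -0.0255, 0.0356]
tcp_rot: [3.032, 0.82, 0.002]
force: [-0.1, 0.0, -0.3]
finger_gap: 0.57
```

```bash
python3 -c "
from h import *
goal([.4523,-.0252,.032],down_tool(30.3))"
```

```text
t 3.42 pos [ 0.4559 -0.0255  0.0356] rotor-frame TCP mm [-269.9  173.4   64.6] F [-0.1  0.  -0.3] gap mm 49.6 q [ 0.76  0.2  -0.8   2.11  0.19  0.9  -1.2 ]
slide in present tool axes [-0.003  -0.0021  0.0036]
turn deg [ 0.0811 -0.0691 -0.0449]
slide in final axes [-0.003  -0.0021  0.0036]
```

>>> {"fn": "carry_out", "kwargs": {"series": [{"slide": [-0.003,-0.002,0.0035],"rot": [0,0,0],"hand": 0.05},{"slide": [0,0,0],"rot": [0,0,0],"hand": 0.05},{"slide": [0,0,0],"rot": [0,0,0],"hand": 0.05}]}}

```text
time_s: 3.8
tool_pos: [0.4515, -0.0253, 0.0312]
tcp_rot: [3.032, 0.82, 0.0]
force: [1.0, -0.2, 0.4]
finger_gap: 0.573
```

```bash
python3 -c "
from h import *
goal([.4523,-.0252,.032],down_tool(30.3))"
```

```text
t 3.8 pos [ 0.4515 -0.0253  0.0312] rotor-frame TCP mm [-274.9  170.4   62.4] F [ 1.  -0.2  0.4] gap mm 49.8 q [ 0.76  0.2  -0.8   2.12  0.19  0.89 -1.2 ]
slide in present tool axes [ 0.0007  0.0003 -0.0008]
turn deg [ 0.0283 -0.0076 -0.0444]
slide in final axes [ 0.0007  0.0003 -0.0008]
```

Aligned. Grip.

>>> {"fn": "carry_out", "kwargs": {"newtons": 30, "series": [{"slide": [0,0,0],"rot": [0,0,0],"hand": 0.03},{"slide": [0,0,0],"rot": [0,0,0],"hand": 0.02},{"slide": [0,0,0],"rot": [0,0,0],"hand": 0.01},{"slide": [0,0,0],"rot": [0,0,0],"hand": 0.01},{"slide": [0,0,0],"rot": [0,0,0],"hand": 0.01},{"slide": [0,0,0],"rot": [0,0,0],"hand": 0.01}]}}

```text
time_s: 4.55
tool_pos: [0.4521, -0.026, 0.0313]
tcp_rot: [3.032, 0.819, 0.002]
force: [0.7, -3.2, 1.1]
finger_gap: 0.177
```

```bash
python3 -c "
from h import *
goal([.4523,-.0252,.032],down_tool(30.3))
t=snap('top','t3');s=snap('side','s3')
crop(t,140,200,260,300,5,'pics/t5.png');crop(s,255,225,375,335,5,'pics/s5.png')"
```

```text
t 4.55 pos [ 0.4521 -0.026   0.0313] rotor-frame TCP mm [-274.   170.3   62.1] F [ 0.7 -3.2  1.1] gap mm 15.4 q [ 0.76  0.2  -0.8   2.12  0.19  0.89 -1.2 ]
slide in present tool axes [ 0.0006 -0.0006 -0.0007]
turn deg [ 0.0913 -0.0331 -0.0705]
slide in final axes [ 0.0006 -0.0006 -0.0007]
```

View pics/s5.png

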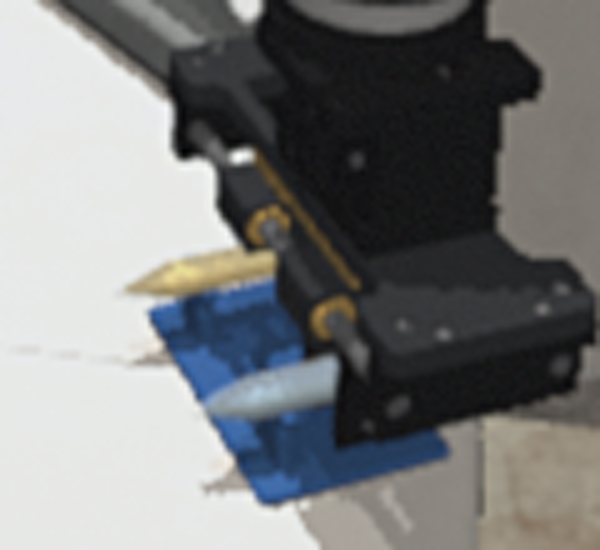

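>>> {"fn": "carry_out", "kwargs": {"series": [{"slide": [0,0,-0.02],"rot": [0,0,0],"hand": 0.01},{"slide": [0,0,-0.04],"rot": [0,0,0],"hand": 0.01},{"slide": [0,0,-0.05],"rot": [0,0,0],"hand": 0.01},{"slide": [0,0,-0.05],"rot": [0,0,0],"hand": 0.01},{"slide": [0,0,-0.05],"rot": [0,0,0],"hand": 0.01},{"slide": [0,0,-0.04],"rot": [0,0,0],"hand": 0.01},{"slide": [0,0,0],"rot": [0,0,0],"hand": 0.01},{"slide": [0,0,0],"rot": [0,0,0],"hand": 0.01}]}}

```text
time_s: 5.65
tool_pos: [0.4506, -0.0244, 0.2798]
tcp_rot: [-3.031, -0.821, 0.003]
force: [-0.5, 0.0, -0.4]
finger_gap: 0.184
```

```bash
python3 -c "
from h import *
np.set_printoptions(precision=4,suppress=True)
print(rl(36,0,120),rotor_tool(),R.from_matrix(rotor_tool()).as_rotvec())
goal(rl(36,0,140),rotor_tool())
t=snap('top','t3');s=snap('side','s3')
crop(t,100,200,260,330,4,'pics/t6.png');crop(s,225,155,405,305,4,'pics/s6.png')"
```

```text
[ 0.4949 -0.3168  0.2365] [[ 0.7218  0.5994  0.3461]
 [ 0.6921 -0.6251 -0.3609]
 [ 0.      0.5    -0.866 ]] [2.4526 0.986  0.2642]
t 5.65 pos [ 0.4506 -0.0244  0.2798] rotor-frame TCP mm [-151.7  170.4  278.4] F [-0.5  0.  -0.4] gap mm 16.0 q [ 0.87 -0.13 -0.79  1.83 -0.1   1.41 -0.94]
slide in present tool axes [-0.1115  0.2651  0.0257]
turn deg [-29.973    3.5974 -13.1727]
slide in final axes [-0.1704  0.1877  0.1384]
```

View pics/s6.png

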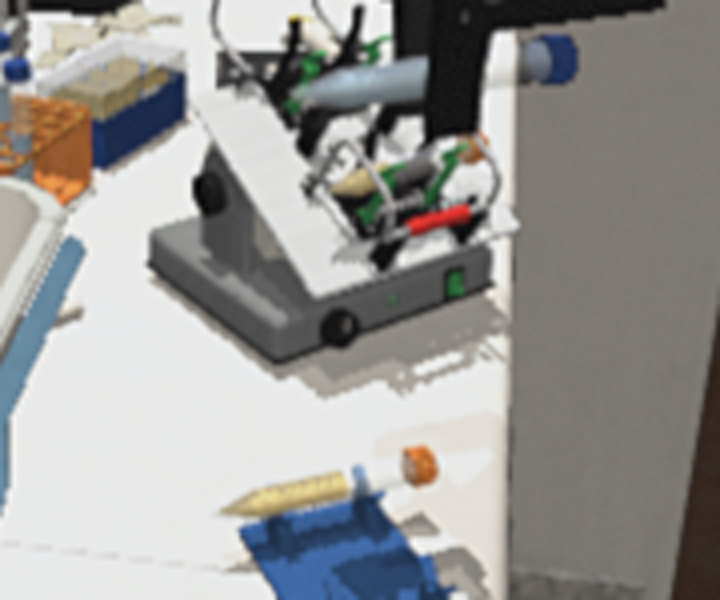

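View pics/t6.png

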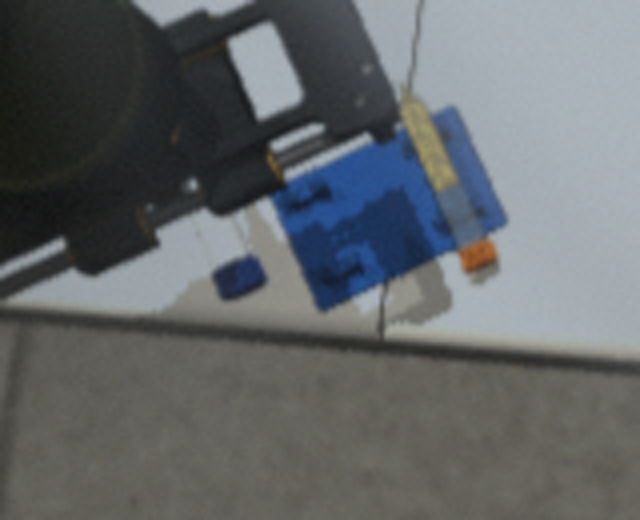

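```bash
cat >> h.py <<'E'
def capc(c,box):
    hsv=cv2.cvtColor(c["image"],cv2.COLOR_BGR2HSV);m=cv2.inRange(hsv,np.array((110,130,25)),np.array((130,255,230)))
    k=np.zeros_like(m);k[box[1]:box[3],box[0]:box[2]]=255;m&=k
    n,l,st,ce=cv2.connectedComponentsWithStats(m);i=1+np.argmax(st[1:,4]);return ce[i],st[i]
E
python3 - <<'E'
from h import *
from plant import bot
t=load('t3.npz');s=load('s3.npz')
a,x=capc(t,(145,255,180,285));b,y=capc(s,(345,150,385,190));print(a,x,b,y)
st=bot.read_state();Rc=R.from_rotvec(st["tcp_rot"])
p=tri(t,a,s,b);print(p,"tool frame mm",Rc.inv().apply(p-st["tool_pos"])*1e3)
o,d=ray(s,*b);print("side ray resid",proj(t,p)-a,proj(s,p)-b)
# tip from side view
tip=np.array([225+298/4,155+98/4]);o,d=ray(s,*tip);d=d/np.linalg.norm(d)
# intersect with plane containing tube axis vertical: tool y=0
n=Rc.as_matrix()[:,1];q=o+d*((st["tool_pos"]-o)@n)/(d@n);print("tip tool",Rc.inv().apply(q-st["tool_pos"])*1e3)
E
```

```text
[161.40540541 268.08108108] [159 265   7   8  37] [364.91176471 169.20588235] [361 164   8  12  68]
[ 0.40543623 -0.05254363  0.281893  ] tool frame mm [-52.8615512    1.41163465  -2.45506923]
side ray resid [-0.20260118  1.00014912] [-1.06459272 -0.15264165]
tip tool [ 5.83872871e+01 -8.66960720e-14 -8.60296611e-01]
```

>>> {"fn": "carry_out", "kwargs": {"series": [{"slide": [0,0,0],"rot": [-7.5,0.9,-3.3],"hand": 0.01},{"slide": [0,0,0],"rot": [-7.5,0.9,-3.3],"hand": 0.01},{"slide": [0,0,0],"rot": [-7.5,0.9,-3.3],"hand": 0.01},{"slide": [0,0,0],"rot": [-7.5,0.9,-3.3],"hand": 0.01},{"slide": [-0.034,0.0375,0.02],"rot": [0,0,0],"hand": 0.01},{"slide": [-0.034,0.0375,0.02],"rot": [0,0,0],"hand": 0.01},{"slide": [-0.034,0.0375,0.02],"rot": [0,0,0],"hand": 0.01},{"slide": [-0.034,0.0375,0.02],"rot": [0,0,0],"hand": 0.01},{"slide": [-0.034,0.0375,0.02],"rot": [0,0,0],"hand": 0.01},{"slide": [0,0,0],"rot": [0,0,0],"hand": 0.01}]}}

```text
time_s: 7.0
tool_pos: [0.446, -0.302, 0.2556]
tcp_rot: [2.638, 0.925, 0.173]
force: [-1.0, 0.9, -0.2]
finger_gap: 0.179
```

```bash
python3 -c "
from h import *
goal(rl(36,0,85),rotor_tool())
"
```

```text
t 7.0 pos [ 0.446  -0.302   0.2556] rotor-frame TCP mm [  7.  -25.1 158.8] F [-1.   0.9 -0.2] gap mm 15.5 q [ 0.32 -0.17  0.11  1.99  0.21  1.   -0.55]
slide in present tool axes [0.0304 0.0381 0.0674]
turn deg [-9.2079  2.0581 -4.6879]
slide in final axes [0.0251 0.029  0.0738]
```

>>> {"fn": "carry_out", "kwargs": {"series": [{"slide": [0,0,0],"rot": [-4.6,1.03,-2.35],"hand": 0.01},{"slide": [0,0,0],"rot": [-4.6,1.03,-2.35],"hand": 0.01},{"slide": [0,0,0],"rot": [0,0,0],"hand": 0.01},{"slide": [0.0125,0.0145,0.01],"rot": [0,0,0],"hand": 0.01},{"slide": [0.0125,0.0145,0.01],"rot": [0,0,0],"hand": 0.01},{"slide": [0,0,0],"rot": [0,0,0],"hand": 0.01},{"slide": [0,0,0],"rot": [0,0,0],"hand": 0.01}]}}

```text
time_s: 7.88
tool_pos: [0.4907, -0.3059, 0.255]
tcp_rot: [2.448, 0.994, 0.269]
force: [0.5, 0.1, 0.1]
finger_gap: 0.184
```

```bash
python3 -c "
from h import *
goal(rl(36,0,85),rotor_tool())
"
```

```text
t 7.88 pos [ 0.4907 -0.3059  0.255 ] rotor-frame TCP mm [ 35.9   4.5 141.4] F [0.5 0.1 0.1] gap mm 16.0 q [ 0.32 -0.18  0.07  2.05  0.3   0.81 -0.57]
slide in present tool axes [-0.0047 -0.      0.0564]
turn deg [ 0.1247 -0.2688  0.3239]
slide in final axes [-0.0045  0.0001  0.0564]
```

>>> {"fn": "carry_out", "kwargs": {"series": [{"slide": [-0.0045,0,0.02],"rot": [0.1,-0.3,0.3],"hand": 0.01},{"slide": [0,0,0.02],"rot": [0,0,0],"hand": 0.01},{"slide": [0,0,0.0164],"rot": [0,0,0],"hand": 0.01},{"slide": [0,0,0],"rot": [0,0,0],"hand": 0.01},{"slide": [0,0,0],"rot": [0,0,0],"hand": 0.01}]}}

```text
time_s: 8.5
tool_pos: [0.5076, -0.3297, 0.2074]
tcp_rot: [2.45, 0.985, 0.266]
force: [0.1, -0.4, -0.1]
finger_gap: 0.18
```

Run:
```python
from h import *
st=goal(rl(36,0,60),rotor_tool())
t=snap('top','t3');s=snap('side','s3')
crop(t,260,180,390,310,4.5,'pics/t7.png');crop(s,255,100,375,240,4.2,'pics/s7.png')
for n,c in(("t",t),("s",s)):
    a,x=capc(c,(255,100,390,300));print(n,a,x)
```

```text
t 8.5 pos [ 0.5076 -0.3297  0.2074] rotor-frame TCP mm [37.1  0.3 85.8] F [ 0.1 -0.4 -0.1] gap mm 15.6 q [ 0.33 -0.08  0.09  2.06  0.31  0.69 -0.58]
slide in present tool axes [-0.0003 -0.0012  0.0258]
turn deg [ 0.1644 -0.021   0.0154]
slide in final axes [-0.0003 -0.0011  0.0258]
t [315.4093 109.3586] [307 101  18  17 237]
s [262.0662 183.7219] [255 174  16  20 151]
```

View pics/s7.png

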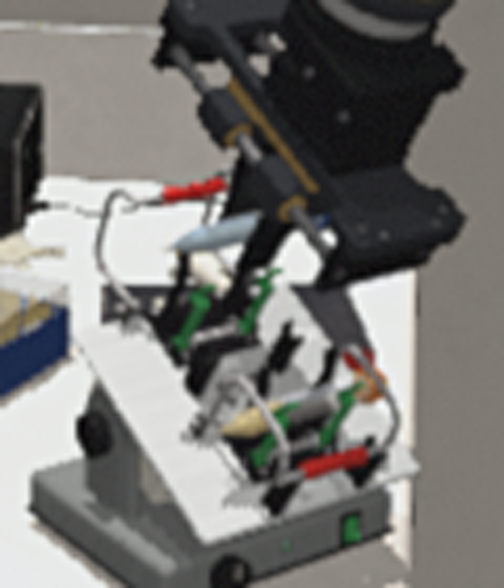

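View pics/t7.png

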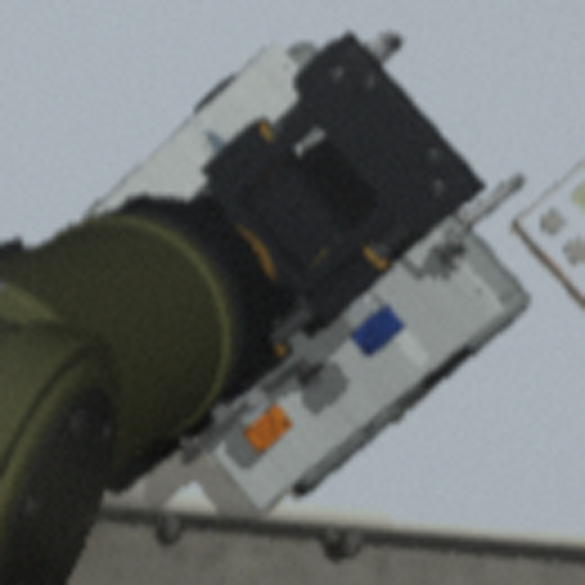

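Run:
```python
from h import *
t=load('t3.npz')
a,x=capc(t,(330,240,355,265));print(a,x)
P=cloud(t)
c=pt(t,*a);print("cap top surf rotor",tl(c))
```

```text
[343.41176471 253.03921569] [339 249  10   9  51]
cap top surf rotor [ 38.13570029 -51.71072108  96.32053609]
```

>>> {"fn": "carry_out", "kwargs": {"newtons": 50, "series": [{"slide": [0,-0.001,0.005],"rot": [0.1,0,0],"hand": 0.005},{"slide": [0,0,0.01],"rot": [0,0,0],"hand": 0.005},{"slide": [0,0,0.005],"rot": [0,0,0],"hand": 0.005},{"slide": [0,0,0],"rot": [0,0,0],"hand": 0.005},{"slide": [0,0,0],"rot": [0,0,0],"hand": 0.005}]}}

```text
time_s: 9.22
tool_pos: [0.5139, -0.3363, 0.189]
tcp_rot: [2.452, 0.986, 0.264]
force: [-0.6, 0.6, -0.3]
finger_gap: 0.174
```

Run:
```python
from h import *
st=goal(rl(36,0,32),rotor_tool())
```

```text
t 9.22 pos [ 0.5139 -0.3363  0.189 ] rotor-frame TCP mm [35.8  0.1 65.2] F [-0.6  0.6 -0.3] gap mm 15.1 q [ 0.34 -0.04  0.09  2.06  0.32  0.65 -0.58]
slide in present tool axes [-0.0001  0.0002  0.0332]
turn deg [ 0.0283 -0.0013  0.0249]
slide in final axes [-0.0001  0.0002  0.0332]
```

>>> {"fn": "carry_out", "kwargs": {"series": [{"slide": [-0.0012,0,0.004],"rot": [0,0,0],"hand": 0.005},{"slide": [0,0,0.004],"rot": [0,0,0],"hand": 0.005},{"slide": [0,0,0.004],"rot": [0,0,0],"hand": 0.005},{"slide": [0,0,0],"rot": [0,0,0],"hand": 0.005}]}}

```text
time_s: 9.72
tool_pos: [0.5185, -0.3424, 0.1801]
tcp_rot: [2.449, 0.985, 0.267]
force: [3.7, -2.3, 1.2]
finger_gap: 0.174
```

Run:
```python
from h import *
st=goal(rl(36,-1,32),rotor_tool()); print(ROT()["Rm"].T@st["force"],st["ft_torque"])
```

```text
t 9.72 pos [ 0.5185 -0.3424  0.1801] rotor-frame TCP mm [37.9 -0.7 53.7] F [ 3.7 -2.3  1.2] gap mm 15.1 q [ 0.34 -0.02  0.1   2.06  0.32  0.62 -0.58]
slide in present tool axes [-0.0003 -0.002   0.0217]
turn deg [ 0.237  -0.0699  0.0027]
slide in final axes [-0.0003 -0.0019  0.0217]
[ 4.2777  1.0435 -1.0498] [-0.23   -0.3286 -0.009 ]
```

>>> {"fn": "carry_out", "kwargs": {"series": [{"slide": [0,0,0.004],"rot": [0,0,0],"hand": 0.005},{"slide": [0,0,0.004],"rot": [0,0,0],"hand": 0.005},{"slide": [0,0,0],"rot": [0,0,0],"hand": 0.005}]}}

```text
time_s: 10.1
tool_pos: [0.5221, -0.3454, 0.1746]
tcp_rot: [2.447, 0.985, 0.27]
force: [2.4, -2.4, 6.7]
finger_gap: 0.177
```

Run:
```python
from h import *
st=goal(rl(36,-1,32),rotor_tool()); print(ROT()["Rm"].T@st["force"],st["ft_torque"])
s=snap('side','s3');crop(s,255,100,375,240,4.2,'pics/s8.png')
```

```text
t 10.1 pos [ 0.5221 -0.3454  0.1746] rotor-frame TCP mm [39.2 -0.2 46.6] F [ 2.4 -2.4  6.7] gap mm 15.4 q [ 0.34 -0.    0.1   2.06  0.32  0.61 -0.58]
slide in present tool axes [-0.0008 -0.0033  0.0146]
turn deg [ 0.3743 -0.1327 -0.001 ]
slide in final axes [-0.0008 -0.0032  0.0146]
[6.3225 0.0285 4.1191] [-0.481  -0.568  -0.0362]
```

View pics/s8.png

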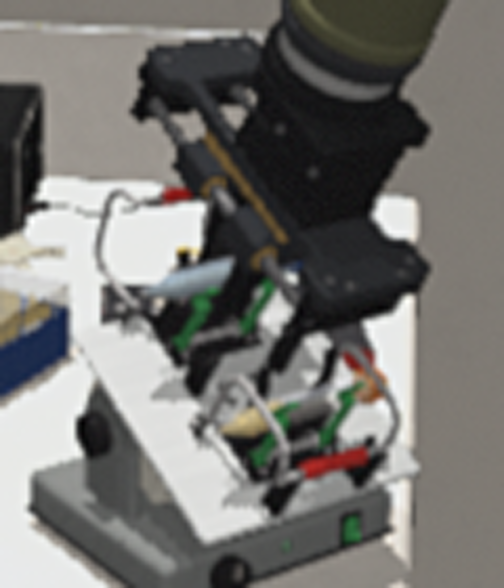

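>>> {"fn": "carry_out", "kwargs": {"series": [{"slide": [0,-0.001,0.004],"rot": [0,0,0],"hand": 0.005},{"slide": [0,-0.001,0.004],"rot": [0,0,0],"hand": 0.005},{"slide": [0,0,0.004],"rot": [0,0,0],"hand": 0.005},{"slide": [0,0,0],"rot": [0,0,0],"hand": 0.005}]}}

```text
time_s: 10.65
tool_pos: [0.5252, -0.3486, 0.1623]
tcp_rot: [2.447, 0.985, 0.27]
force: [6.6, -5.5, -0.1]
finger_gap: 0.173
```

Run:
```python
from h import *
st=goal(rl(36,-1,32),rotor_tool()); print(ROT()["Rm"].T@st["force"],st["ft_torque"])
s=snap('side','s3');crop(s,255,100,375,240,4.2,'pics/s9.png')
```

```text
t 10.65 pos [ 0.5252 -0.3486  0.1623] rotor-frame TCP mm [36.9 -0.2 33.8] F [ 6.6 -5.5 -0.1] gap mm 15.0 q [ 0.34  0.02  0.1   2.06  0.32  0.58 -0.59]
slide in present tool axes [-0.0008 -0.0009  0.0018]
turn deg [ 0.3559 -0.1362  0.0225]
slide in final axes [-0.0008 -0.0009  0.0018]
[ 7.2729  0.9524 -4.3705] [-0.6205 -0.9267  0.1499]
```

View pics/s9.png

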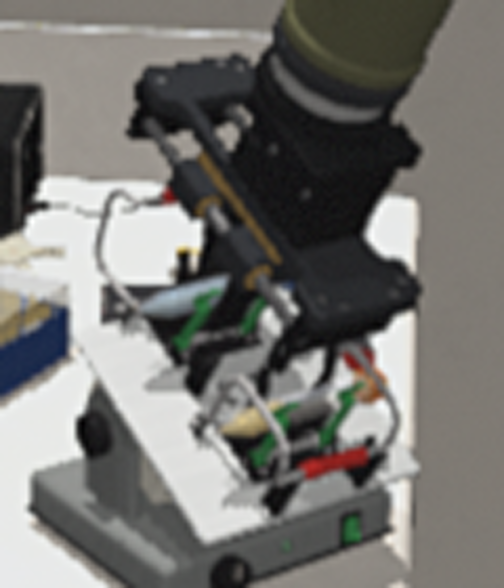

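>>> {"fn": "carry_out", "kwargs": {"series": [{"slide": [0,-0.001,0.003],"rot": [0,0,0],"hand": 0.005},{"slide": [0,0,0.002],"rot": [0,0,0],"hand": 0.005},{"slide": [0,0,0],"rot": [0,0,0],"hand": 0.005}]}}

```text
time_s: 11.08
tool_pos: [0.5256, -0.3492, 0.1591]
tcp_rot: [2.448, 0.985, 0.268]
force: [-6.1, 4.7, 15.6]
finger_gap: 0.176
```

Run:
```python
from h import *
st=goal(rl(36,-1,32),rotor_tool()); print(ROT()["Rm"].T@st["force"],st["ft_torque"])
```

```text
t 11.07 pos [ 0.5256 -0.3492  0.1591] rotor-frame TCP mm [35.9 -0.3 30.6] F [-6.1  4.7 15.6] gap mm 15.3 q [ 0.34  0.02  0.1   2.07  0.33  0.58 -0.59]
slide in present tool axes [-0.0007  0.0001 -0.0014]
turn deg [ 0.2983 -0.09   -0.0093]
slide in final axes [-0.0007  0.0001 -0.0014]
[ 1.2096 -1.1294 17.3566] [ 0.0515  0.3651 -0.2053]
```

>>> {"fn": "carry_out", "kwargs": {"series": [{"slide": [0,0,-0.001],"rot": [0,0,0],"hand": 0.02},{"slide": [0,0,0],"rot": [0,0,0],"hand": 0.03},{"slide": [0,0,0],"rot": [0,0,0],"hand": 0.03},{"slide": [0,0,-0.01],"rot": [0,0,0],"hand": 0.03},{"slide": [0,0,-0.03],"rot": [0,0,0],"hand": 0.03},{"slide": [0,0,-0.04],"rot": [0,0,0],"hand": 0.03},{"slide": [0,0,-0.04],"rot": [0,0,0],"hand": 0.03},{"slide": [0,0,0],"rot": [0,0,0],"hand": 0.03}]}}

```text
time_s: 12.08
tool_pos: [0.483, -0.3044, 0.2642]
tcp_rot: [2.447, 0.985, 0.271]
force: [0.2, 0.1, -0.0]
finger_gap: 0.342
```

Run:
```python
from h import *
st=goal(rl(88.5,0,110),rotor_tool())
t=snap('top','t3');s=snap('side','s3')
crop(t,260,180,390,310,4.5,'pics/t10.png');crop(s,255,130,355,240,5.4,'pics/s10.png')
```

```text
t 12.07 pos [ 0.483  -0.3044  0.2642] rotor-frame TCP mm [ 34.9  -0.1 152.6] F [ 0.2  0.1 -0. ] gap mm 29.8 q [ 0.32 -0.21  0.07  2.05  0.3   0.83 -0.57]
slide in present tool axes [-0.      0.0533  0.0429]
turn deg [ 0.3458 -0.1721  0.0042]
slide in final axes [0.0001 0.0536 0.0426]
```

View pics/s10.png

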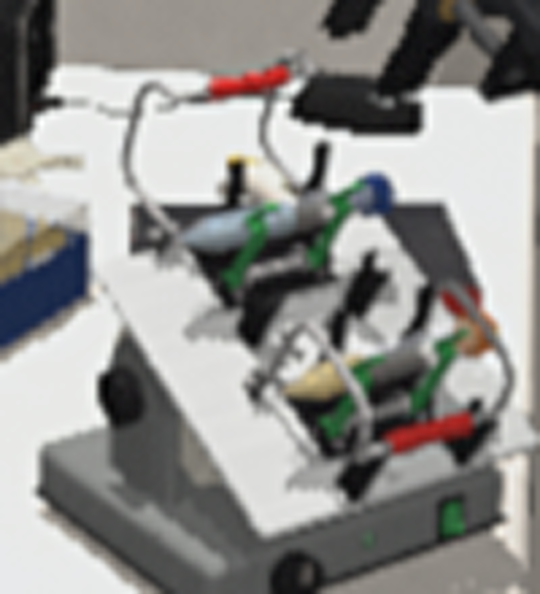

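View pics/t10.png

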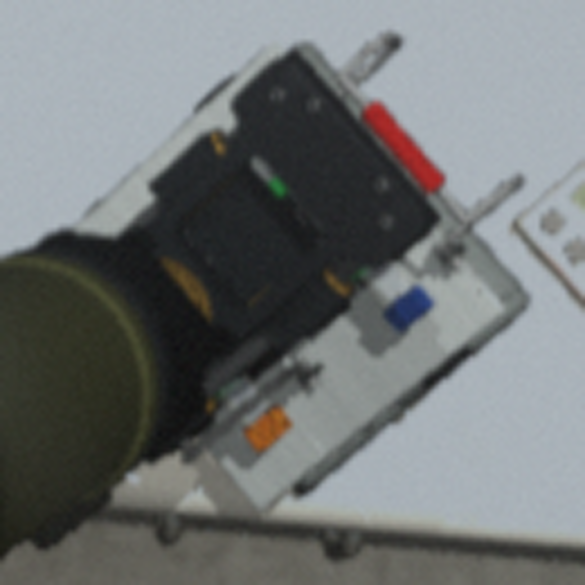

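Run:
```python
from h import *
np.set_printoptions(precision=4,suppress=True)
t=load('t3.npz');s=load('s3.npz')
a,x=capc(t,(340,235,360,262));b,y=capc(s,(315,155,332,175));print(a,x,b,y)
print("blue cap surf top",tl(pt(t,*a)),"side",tl(pt(s,*b)),"tri",tl(tri(t,a,s,b)))
P=cloud(t);hsv=cv2.cvtColor(t["image"],cv2.COLOR_BGR2HSV)
m=cv2.inRange(hsv,np.array((0,150,80)),np.array((4,255,255)))|cv2.inRange(hsv,np.array((174,150,80)),np.array((180,255,255)));m[:,:330]=0;m[:200]=0;m[230:]=0;m[:,365:]=0
q=tl(P[m>0]);print("red top",len(q),np.median(q,0),np.percentile(q,[2,98],axis=0))
```

```text
[350.5476 248.    ] [347 244   9   9  42] [325.  165.4] [323 163   4   6  15]
blue cap surf top [ 38.0228 -52.6484  43.847 ] side [ 29.6967 -47.1827  41.6187] tri [ 34.6681 -53.0338  34.7625]
red top 91 [89.1512 -1.8646 69.6686] [[ 85.0871 -21.2048  65.5125]
 [ 92.0423  19.0112  73.2627]]
```

>>> {"fn": "carry_out", "kwargs": {"series": [{"slide": [0,0.0265,0],"rot": [0.3,-0.2,0],"hand": 0.03},{"slide": [0,0.0265,0],"rot": [0,0,0],"hand": 0.03},{"slide": [0,0,0.025],"rot": [0,0,0],"hand": 0.03},{"slide": [0,0,0.02],"rot": [0,0,0],"hand": 0.03},{"slide": [0,0,0],"rot": [0,0,0],"hand": 0.03},{"slide": [0,0,0],"rot": [0,0,0],"hand": 0.03}]}}

```text
time_s: 12.92
tool_pos: [0.529, -0.3542, 0.2471]
tcp_rot: [2.457, 0.987, 0.257]
force: [0.6, 0.1, 0.2]
finger_gap: 0.346
```

Run:
```python
from h import *
st=goal(rl(88.2,0,72),rotor_tool())
t=snap('top','t3');s=snap('side','s3')
crop(s,255,90,375,200,5,'pics/s11.png')
```

```text
t 12.93 pos [ 0.529  -0.3542  0.2471] rotor-frame TCP mm [ 85.1  -1.3 103.9] F [0.6 0.1 0.2] gap mm 30.1 q [ 0.33 -0.04  0.12  1.94  0.26  0.77 -0.5 ]
slide in present tool axes [0.0014 0.0033 0.0318]
turn deg [-0.329   0.2232  0.0352]
slide in final axes [0.0013 0.0031 0.0319]
```

View pics/s11.png

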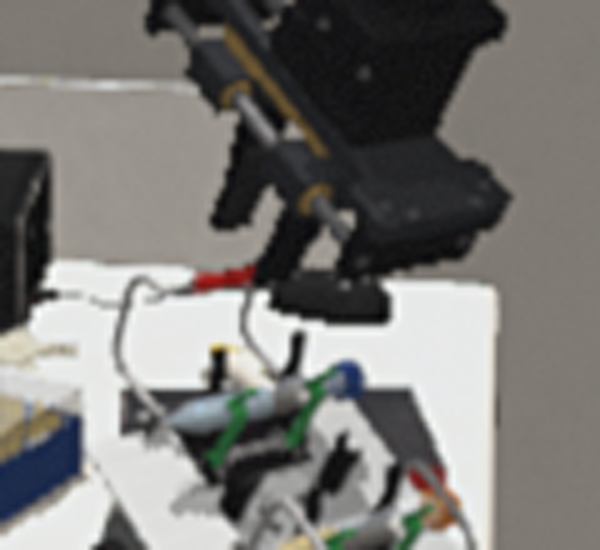

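>>> {"fn": "carry_out", "kwargs": {"newtons": 15, "series": [{"slide": [0.0013,0.003,0.012],"rot": [-0.3,0.2,0],"hand": 0.03},{"slide": [0,0,0.012],"rot": [0,0,0],"hand": 0.03},{"slide": [0,0,0.008],"rot": [0,0,0],"hand": 0.03},{"slide": [0,0,0],"rot": [0,0,0],"hand": 0.03},{"slide": [0,0,0],"rot": [0,0,0],"hand": 0.03}]}}

```text
time_s: 13.65
tool_pos: [0.5431, -0.3668, 0.2214]
tcp_rot: [2.452, 0.986, 0.264]
force: [0.3, 0.1, 0.6]
finger_gap: 0.344
```

Run:
```python
from h import *
st=goal(rl(88.2,0,72),rotor_tool())
t=snap('top','t3');s=snap('side','s3')
crop(s,255,90,375,200,5,'pics/s12.png');crop(t,300,160,390,250,6,'pics/t12.png')
```

```text
t 13.65 pos [ 0.5431 -0.3668  0.2214] rotor-frame TCP mm [88.5  0.1 72.2] F [0.3 0.1 0.6] gap mm 29.9 q [ 0.34  0.01  0.13  1.94  0.26  0.71 -0.5 ]
slide in present tool axes [-0.0001 -0.0003  0.0002]
turn deg [ 0.0341 -0.0069  0.0253]
slide in final axes [-0.0001 -0.0003  0.0002]
```

View pics/s12.png

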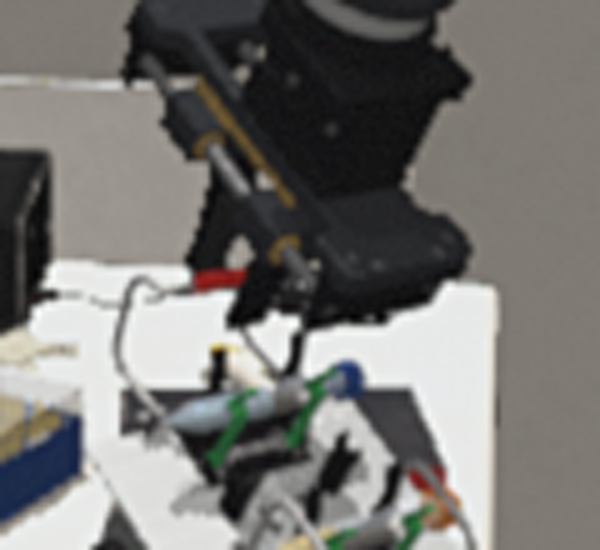

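View pics/t12.png

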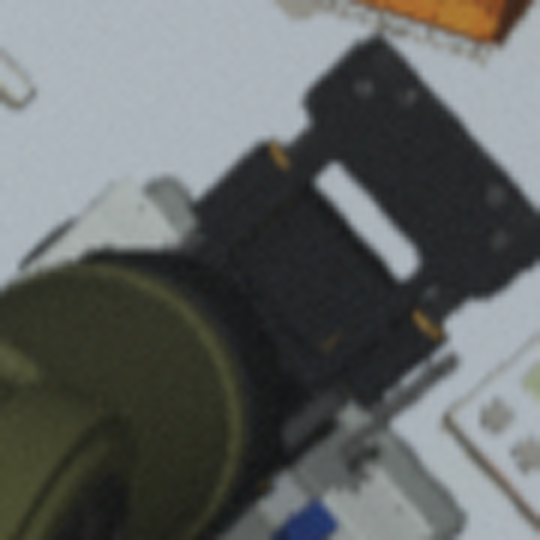

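>>> {"fn": "carry_out", "kwargs": {"newtons": 15, "series": [{"slide": [0,0,0],"rot": [0,0,0],"hand": 0.02},{"slide": [0,0,0],"rot": [0,0,0],"hand": 0.012},{"slide": [0,0,0],"rot": [0,0,0],"hand": 0.005},{"slide": [0,0,0],"rot": [0,0,0],"hand": 0.005},{"slide": [0,0,0],"rot": [0,0,0],"hand": 0.005}]}}

```text
time_s: 14.38
tool_pos: [0.5432, -0.3669, 0.2217]
tcp_rot: [2.451, 0.986, 0.265]
force: [-0.6, -0.4, 2.4]
finger_gap: 0.108
```

Run:
```python
from h import *
st=goal(rl(88.2,0,72),rotor_tool());print(ROT()["Rm"].T@st["force"])
for r in(63,):
  a0=np.degrees(np.arctan2(56,30.2)); A=np.linspace(a0,161.6,15);p=np.c_[58+r*np.cos(np.radians(A)),10+r*np.sin(np.radians(A))]
  for a,q,d in zip(A[1:],p[1:],np.diff(p,axis=0)): print(a.round(1),q.round(1),"tool y,z mm",d[0].round(1),(-d[1]).round(1))
```

```text
t 14.38 pos [ 0.5432 -0.3669  0.2217] rotor-frame TCP mm [88.9  0.2 72.4] F [-0.6 -0.4  2.4] gap mm 9.4 q [ 0.34  0.01  0.13  1.94  0.26  0.71 -0.5 ]
slide in present tool axes [-0.0002 -0.0007  0.0004]
turn deg [ 0.0734 -0.019   0.022 ]
slide in final axes [-0.0002 -0.0007  0.0004]
[ 1.1206 -0.7223  2.1162]
68.8 [80.8 68.7] tool y,z mm -7.1 -3.3
75.9 [73.3 71.1] tool y,z mm -7.5 -2.4
83.1 [65.6 72.5] tool y,z mm -7.7 -1.4
90.2 [57.8 73. ] tool y,z mm -7.8 -0.5
97.4 [49.9 72.5] tool y,z mm -7.8 0.5
104.5 [42.2 71. ] tool y,z mm -7.7 1.5
111.6 [34.8 68.6] tool y,z mm -7.5 2.4
118.8 [27.7 65.2] tool y,z mm -7.1 3.3
125.9 [21.1 61. ] tool y,z mm -6.6 4.2
133.0 [15. 56.] tool y,z mm -6.1 5.0
140.2 [ 9.6 50.3] tool y,z mm -5.4 5.7
147.3 [ 5. 44.] tool y,z mm -4.6 6.3
154.5 [ 1.2 37.2] tool y,z mm -3.8 6.9
161.6 [-1.8 29.9] tool y,z mm -2.9 7.3
```

>>> {"fn": "carry_out", "kwargs": {"newtons": 15, "series": [{"slide": [0,0,0],"rot": [0,0,0],"hand": 0.018},{"slide": [0,-0.0005,-0.005],"rot": [0,0,0],"hand": 0.018},{"slide": [0,0,0],"rot": [0,0,0],"hand": 0.005},{"slide": [0,0,0],"rot": [0,0,0],"hand": 0.005},{"slide": [0,0,0],"rot": [0,0,0],"hand": 0.005}]}}

```text
time_s: 15.0
tool_pos: [0.5411, -0.3647, 0.2257]
tcp_rot: [2.452, 0.986, 0.265]
force: [-1.2, 0.7, 1.4]
finger_gap: 0.105
```

>>> {"fn": "carry_out", "kwargs": {"newtons": 15, "series": [{"slide": [0,-0.007,-0.0035],"rot": [0,0,0],"hand": 0.005},{"slide": [0,-0.0075,-0.0025],"rot": [0,0,0],"hand": 0.005},{"slide": [0,0,0],"rot": [0,0,0],"hand": 0.005}]}}

```text
time_s: 15.38
tool_pos: [0.53, -0.3531, 0.2239]
tcp_rot: [2.451, 0.986, 0.265]
force: [-0.2, -0.3, 3.8]
finger_gap: 0.102
```

Run:
```python
from h import *
st=goal(rl(73.3,0,83),rotor_tool());print(ROT()["Rm"].T@st["force"])
s=snap('side','s3')
crop(s,255,90,375,200,5,'pics/s13.png')
```

```text
t 15.38 pos [ 0.53   -0.3531  0.2239] rotor-frame TCP mm [73.4  0.2 83.8] F [-0.2 -0.3  3.8] gap mm 8.9 q [ 0.33 -0.03  0.12  1.98  0.28  0.72 -0.52]
slide in present tool axes [-0.0002 -0.0001  0.0008]
turn deg [ 0.0768 -0.0322  0.0367]
slide in final axes [-0.0002 -0.0001  0.0008]
[ 1.9794 -0.364   3.2193]
```

View pics/s13.png

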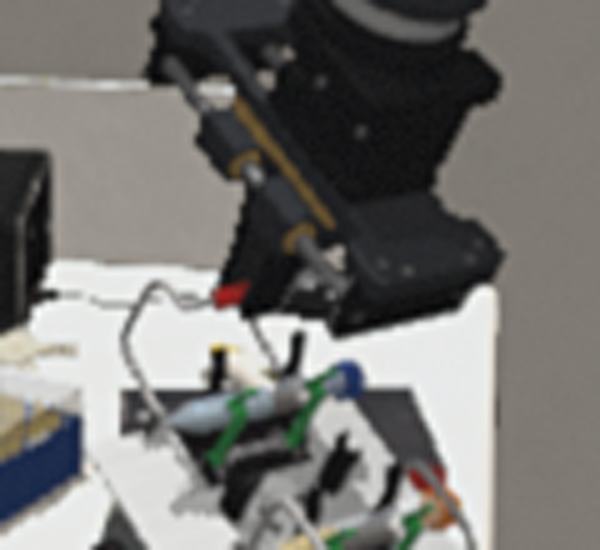

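The bail follows the fingers. Continue along the arc.

>>> {"fn": "carry_out", "kwargs": {"newtons": 15, "series": [{"slide": [0,-0.0077,-0.0014],"rot": [0,0,0],"hand": 0.005},{"slide": [0,-0.0078,-0.0005],"rot": [0,0,0],"hand": 0.005},{"slide": [0,-0.0078,0.0005],"rot": [0,0,0],"hand": 0.005},{"slide": [0,-0.0077,0.0015],"rot": [0,0,0],"hand": 0.005},{"slide": [0,-0.0075,0.0024],"rot": [0,0,0],"hand": 0.005},{"slide": [0,0,0],"rot": [0,0,0],"hand": 0.005}]}}

```text
time_s: 16.18
tool_pos: [0.5073, -0.3293, 0.2005]
tcp_rot: [2.454, 0.988, 0.263]
force: [0.9, 1.4, 0.4]
finger_gap: 0.108
```

Run:
```python
from h import *
st=goal(rl(34.8,0,80.2),rotor_tool());print(ROT()["Rm"].T@st["force"])
s=snap('side','s3')
crop(s,255,90,375,200,5,'pics/s14.png')
```

```text
t 16.18 pos [ 0.5073 -0.3293  0.2005] rotor-frame TCP mm [33.2  0.3 80. ] F [0.9 1.4 0.4] gap mm 9.4 q [ 0.32 -0.07  0.1   2.07  0.31  0.68 -0.58]
slide in present tool axes [-0.0003  0.0016 -0.0002]
turn deg [-0.1085  0.0022  0.0645]
slide in final axes [-0.0003  0.0016 -0.0002]
[-0.1194  1.65    0.5177]
```

View pics/s14.png

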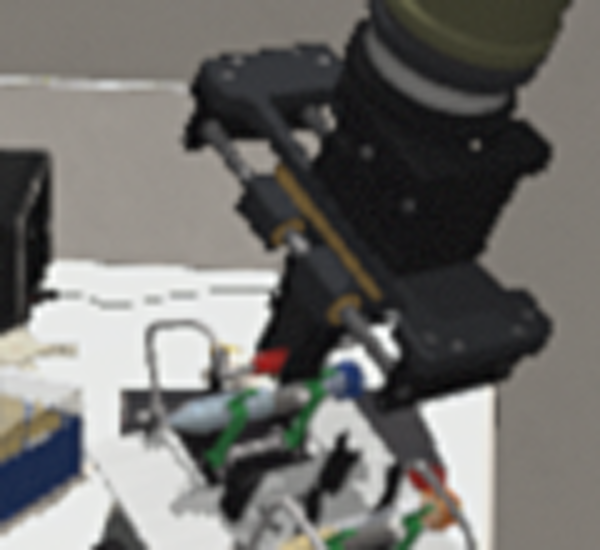

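>>> {"fn": "carry_out", "kwargs": {"newtons": 15, "series": [{"slide": [0,-0.006,0.0033],"rot": [0,0,0],"hand": 0.005},{"slide": [0,-0.0064,0.0042],"rot": [0,0,0],"hand": 0.005},{"slide": [0,-0.006,0.005],"rot": [0,0,0],"hand": 0.005},{"slide": [0,-0.0054,0.0057],"rot": [0,0,0],"hand": 0.005},{"slide": [0,-0.0046,0.0063],"rot": [0,0,0],"hand": 0.005},{"slide": [0,0,0],"rot": [0,0,0],"hand": 0.005}]}}

```text
time_s: 16.98
tool_pos: [0.4995, -0.3214, 0.1657]
tcp_rot: [2.452, 0.987, 0.264]
force: [5.0, -0.4, -0.8]
finger_gap: 0.105
```

Run:
```python
from h import *
st=goal(rl(-1.8,0,41.4),rotor_tool());print(ROT()["Rm"].T@st["force"])
s=snap('side','s3')
crop(s,255,90,375,220,4.5,'pics/s15.png')
```

```text
t 16.98 pos [ 0.4995 -0.3214  0.1657] rotor-frame TCP mm [ 6.2  0.1 55.4] F [ 5.  -0.4 -0.8] gap mm 9.1 q [ 0.32 -0.06  0.09  2.13  0.35  0.61 -0.64]
slide in present tool axes [-0.0001 -0.008   0.014 ]
turn deg [ 0.0156 -0.0125  0.0458]
slide in final axes [-0.0001 -0.008   0.014 ]
[ 2.7995  3.3277 -2.5305]
```

View pics/s15.png

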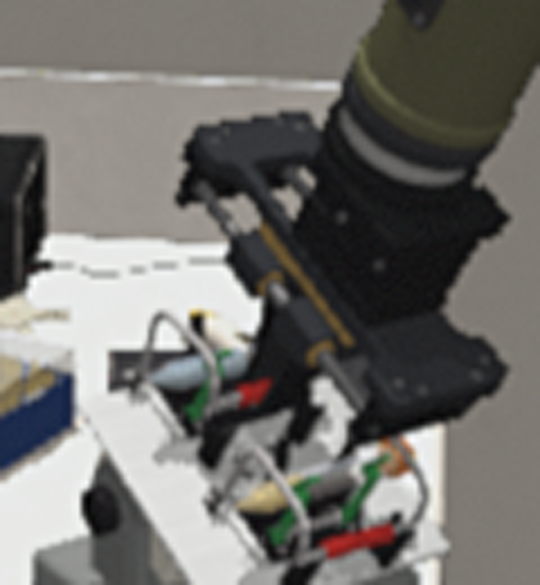

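>>> {"fn": "carry_out", "kwargs": {"newtons": 15, "series": [{"slide": [0,-0.0025,0.0035],"rot": [0,0,0],"hand": 0.005},{"slide": [0,-0.0022,0.0035],"rot": [0,0,0],"hand": 0.005},{"slide": [0,-0.0018,0.0035],"rot": [0,0,0],"hand": 0.005},{"slide": [0,-0.0014,0.0035],"rot": [0,0,0],"hand": 0.005},{"slide": [0,0,0],"rot": [0,0,0],"hand": 0.005}]}}

```text
time_s: 17.65
tool_pos: [0.5, -0.3219, 0.1507]
tcp_rot: [2.451, 0.986, 0.265]
force: [3.8, -0.8, 2.1]
finger_gap: 0.108
```

Run:
```python
from h import *
st=goal(rl(-1.8,0,41.4),rotor_tool());print(ROT()["Rm"].T@st["force"])
s=snap('side','s3')
crop(s,255,90,375,220,4.5,'pics/s16.png')
```

```text
t 17.65 pos [ 0.5    -0.3219  0.1507] rotor-frame TCP mm [-0.7  0.1 42.1] F [ 3.8 -0.8  2.1] gap mm 9.4 q [ 0.32 -0.04  0.09  2.15  0.37  0.57 -0.66]
slide in present tool axes [-0.0001 -0.0011  0.0007]
turn deg [ 0.0919 -0.0245  0.0184]
slide in final axes [-0.0001 -0.0011  0.0007]
[3.7871 2.1901 0.2767]
```

View pics/s16.png

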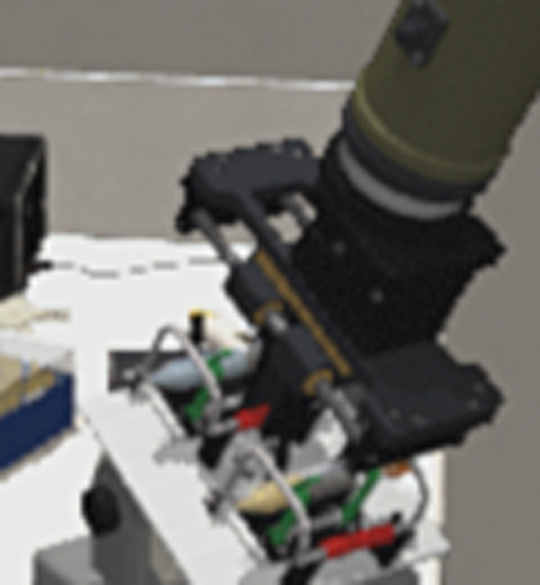

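>>> {"fn": "carry_out", "kwargs": {"newtons": 20, "series": [{"slide": [0,-0.001,0.002],"rot": [0,0,0],"hand": 0.005},{"slide": [0,0,0.002],"rot": [0,0,0],"hand": 0.005},{"slide": [0,0,0],"rot": [0,0,0],"hand": 0.005}]}}

```text
time_s: 18.08
tool_pos: [0.5007, -0.3224, 0.149]
tcp_rot: [2.451, 0.985, 0.266]
force: [-7.8, 8.6, 20.3]
finger_gap: 0.104
```

Run:
```python
from h import *
st=goal(rl(-1.8,0,41.4),rotor_tool());print(ROT()["Rm"].T@st["force"])
```

```text
t 18.07 pos [ 0.5007 -0.3224  0.149 ] rotor-frame TCP mm [-0.8  0.3 40.2] F [-7.8  8.6 20.3] gap mm 9.0 q [ 0.32 -0.04  0.09  2.15  0.37  0.57 -0.66]
slide in present tool axes [-0.0003 -0.001  -0.0012]
turn deg [ 0.1361 -0.0128 -0.0122]
slide in final axes [-0.0003 -0.001  -0.0012]
[ 0.1537  0.3315 23.3979]
```

Firm stop (23 N along the normal) at the closed height. Release and back off.

>>> {"fn": "carry_out", "kwargs": {"series": [{"slide": [0,0,-0.002],"rot": [0,0,0],"hand": 0.015},{"slide": [0,0,0],"rot": [0,0,0],"hand": 0.02},{"slide": [0,0,0],"rot": [0,0,0],"hand": 0.02},{"slide": [0,0,-0.01],"rot": [0,0,0],"hand": 0.02},{"slide": [0,0,-0.03],"rot": [0,0,0],"hand": 0.02},{"slide": [0,0,-0.04],"rot": [0,0,0],"hand": 0.02},{"slide": [0,-0.03,-0.04],"rot": [0,0,0],"hand": 0.02},{"slide": [0,-0.03,-0.02],"rot": [0,0,0],"hand": 0.02},{"slide": [0,0,0],"rot": [0,0,0],"hand": 0.02}]}}

```text
time_s: 19.2
tool_pos: [0.4383, -0.2478, 0.2207]
tcp_rot: [2.475, 0.995, 0.24]
force: [0.5, 0.5, -0.1]
finger_gap: 0.233
```

Run:
```python
from h import *
goal()
t=snap('top','t3');s=snap('side','s3')
crop(t,260,180,390,310,4.5,'pics/t17.png');crop(s,255,130,355,240,5.4,'pics/s17.png')
```

```text
t 19.2 pos [ 0.4383 -0.2478  0.2207] rotor-frame TCP mm [-49.    6.9 150.8] F [ 0.5  0.5 -0.1] gap mm 20.2 q [ 0.28 -0.3   0.01  2.2   0.34  0.83 -0.69]
```

View pics/s17.png

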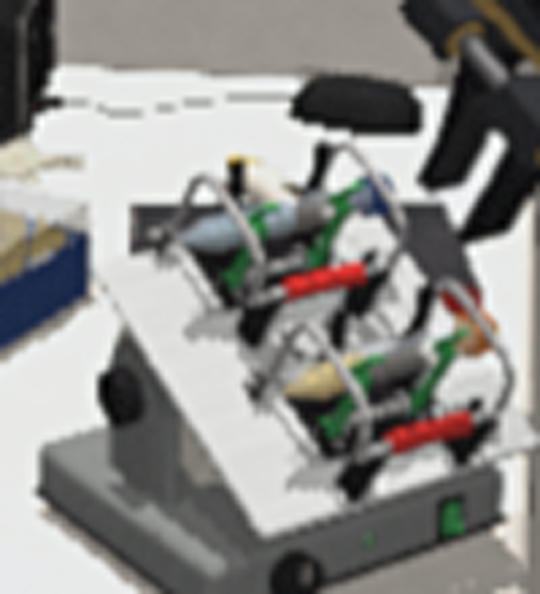

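View pics/t17.png

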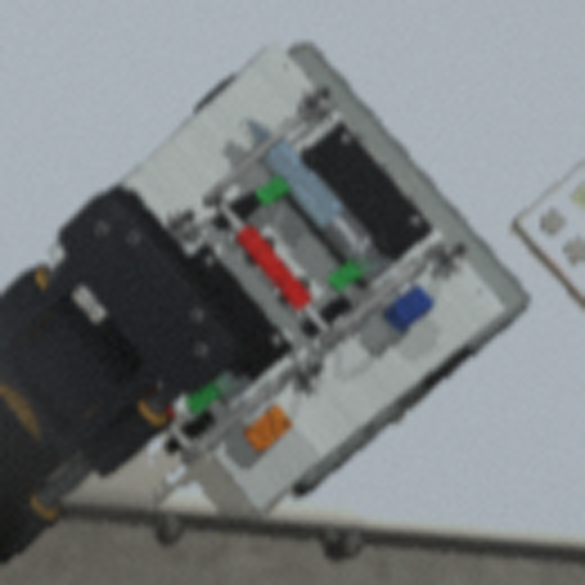

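>>> {"fn": "carry_out", "kwargs": {"series": [{"slide": [-0.01,0.02,-0.01],"rot": [0,0,0],"hand": 0.02},{"slide": [-0.02,0.02,-0.01],"rot": [0,0,0],"hand": 0.02},{"slide": [-0.03,0.02,0],"rot": [0,0,0],"hand": 0.02},{"slide": [-0.03,0,0],"rot": [0,0,0],"hand": 0.02},{"slide": [-0.03,0,0],"rot": [0,0,0],"hand": 0.02},{"slide": [0,0,0],"rot": [0,0,0],"hand": 0.02}]}}

```text
time_s: 20.05
tool_pos: [0.3828, -0.3633, 0.2697]
tcp_rot: [2.478, 0.981, 0.24]
force: [0.2, -0.4, 0.4]
finger_gap: 0.227
```

Run:
```python
from h import *
st=goal();print(st["q"])
t=snap('top','t4');s=snap('side','s4')
crop(t,155,180,395,330,3,'pics/t18.png')
for nm,c in(("t",t),("s",s)):
    hsv=cv2.cvtColor(c["image"],cv2.COLOR_BGR2HSV);P=cloud(c)
    for cn,m in(("red",cv2.inRange(hsv,np.array((0,150,80)),np.array((4,255,255)))|cv2.inRange(hsv,np.array((174,150,80)),np.array((180,255,255)))),("green",cv2.inRange(hsv,np.array((55,120,50)),np.array((80,255,255)))),("blue",cv2.inRange(hsv,np.array((110,130,25)),np.array((130,255,230)))),("orange",cv2.inRange(hsv,np.array((6,140,80)),np.array((18,255,255))))):
        n,l,stt,ce=cv2.connectedComponentsWithStats(m)
        for i in range(1,n):
            q=tl(P[l==i])
            md=np.median(q,0)
            if stt[i,4]>=6 and abs(md[0]+20)<90 and abs(md[1])<80 and 0<md[2]<100: print(nm,cn,stt[i,4],ce[i].round(1),md.round(1))
```

```text
t 20.05 pos [ 0.3828 -0.3633  0.2697] rotor-frame TCP mm [  14.4 -113.1  170.8] F [ 0.2 -0.4  0.4] gap mm 19.7 q [ 0.75 -0.3  -0.08  2.1   0.08  0.85 -0.19]
[ 0.7468 -0.3014 -0.078   2.1033  0.0751  0.8477 -0.186 ]
t red 83 [320.2 238.9] [-0.8 -0.1 34.2]
t red 76 [290.3 265.1] [-88.3  -0.3  33.8]
t green 25 [320.  222.1] [28.4 23.  54.7]
t green 25 [336.6 240.7] [ 28.6 -25.2  51.9]
t green 24 [289.  249.7] [-59.8  23.1  54.2]
t green 23 [304.7 267.9] [-58.9 -24.8  51.6]
t blue 44 [350.5 248.1] [ 37.7 -52.8  41.8]
t orange 47 [318.9 275. ] [-49.6 -53.4  42. ]
s red 54 [314.6 181.3] [-2.  -5.1 31.5]
s red 63 [334.1 209.4] [-89.7  -5.4  31.5]
s green 12 [316.7 170. ] [ 26.  -20.5  36.4]
s green 6 [302.3 171.2] [27.4 25.6 43.9]
s green 18 [298.2 179.4] [25.6 27.1 14.7]
s green 8 [313.5 176.9] [ 24.8 -21.2   9.1]
s green 7 [337.1 194.4] [-60.4 -20.7  43.6]
s green 7 [322.  199.3] [-60.7  24.3  44.3]
s green 8 [332.5 203.1] [-63.  -20.9  12.7]
s green 21 [316.6 207.2] [-62.3  27.9  11.9]
```

View pics/t18.png

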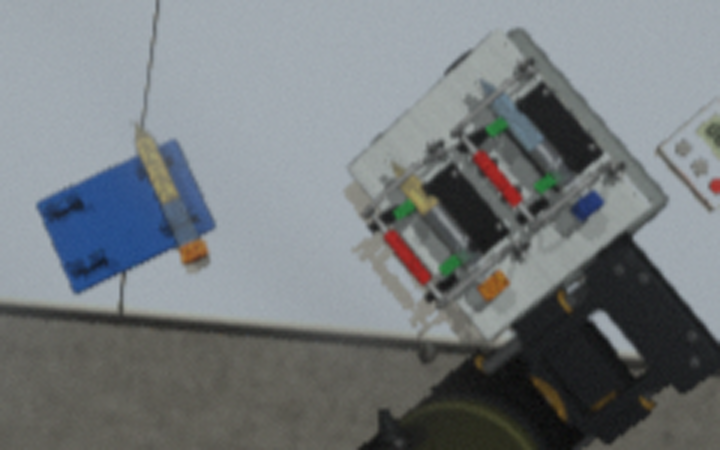

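>>> {"fn": "carry_out", "kwargs": {"series": [{"slide": [-0.01,0.02,0.005],"rot": [0,0,0],"hand": 0.02},{"slide": [-0.02,0.02,0.005],"rot": [0,0,0],"hand": 0.02},{"slide": [-0.02,0.02,0.005],"rot": [0,0,0],"hand": 0.02},{"slide": [0,0,0],"rot": [0,0,0],"hand": 0.02},{"slide": [0,0,0],"rot": [0,0,0],"hand": 0.02}]}}

```text
time_s: 20.78
tool_pos: [0.3936, -0.4345, 0.2843]
tcp_rot: [2.474, 1.0, 0.243]
force: [-0.6, 0.7, 0.1]
finger_gap: 0.227
```

Run:
```python
from h import *
from plant import bot
st=goal()
t=snap('top','t5');crop(t,155,150,395,330,3,'pics/t19.png')
print(np.abs(t["image"][205:225,280:320].astype(int)-load('top0.npz')["image"][205:225,280:320]).mean())
```

```text
t 20.77 pos [ 0.3936 -0.4345  0.2843] rotor-frame TCP mm [  72.7 -154.6  154. ] F [-0.6  0.7  0.1] gap mm 19.8 q [ 0.75 -0.18  0.02  1.98  0.03  0.85 -0.04]
15.1575
```

View pics/t19.png

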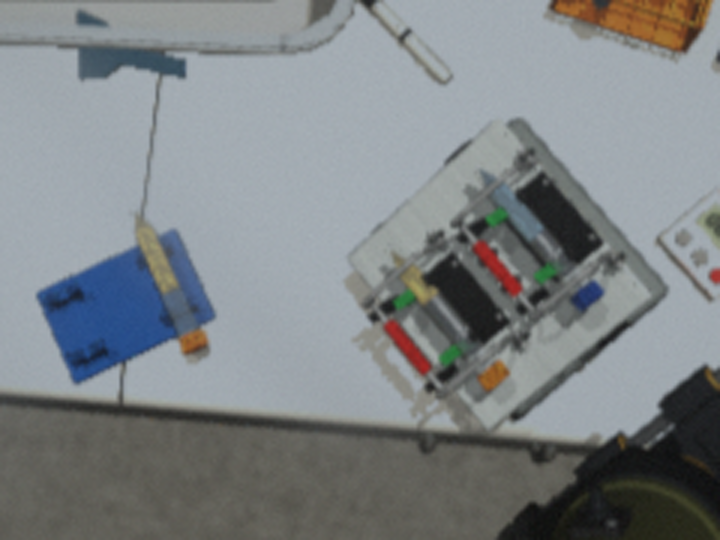

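The picture shows both clips closed, with the red grips matching at about (318,239) and (290,265) in full-image pixels. The spare, marker and timer are undisturbed and the arm is clear. Handing in.

```bash
python3 -c "
from plant import bot
print(bot.close_job())"
```

```text
the job is handed in; nothing more can be done
None
```

I loaded the blue-capped tube into the upper clip, cap on the same side as the balance tube's, and swung the bail over it into its catch. The job was handed in after about 21 s, with the arm clear of everything.

**Tube:** I pushed it square to the paddle past the green jaw until it met a firm stop of about 17 N. The jaws then read the same as on the lower clip. The blue cap's position along the tube matched the orange cap's within about 1 mm, and its height over the face was the same.

**Bail:** I took it by the red grip and swung it until it met a firm stop of about 23 N. Its grip lies at the same height as the closed lower one and 87.5 mm from it up the slope, against a nominal 88 mm.

**Other things:** the spare tube, marker and timer looked untouched in the last picture.

**What disagreed or fell short:**
- **Tube height:** right after seating, the blue cap read about 2 mm higher than the orange one. That difference was gone in the final reading.
- **Joint 2:** while backing away it read -0.301, right at its printed limit of -0.3. I moved off it at once and no error was reported.
- **Refused move:** one call early on was rejected because rows lacked fields. I resent it in full, and nothing had moved.
- **Late turn:** joint speed limits cut short one turn on the way to the clip. I corrected it before lowering the tube.

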